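Load the steel cake moulds into the carrier tray

TASK

Load the steaming tray: gather the four round, open steel moulds and stand each one upright, right way up, inside the collar of its own size on the tray - widest mould in the widest collar, down to the smallest in the smallest. Two of the moulds are nested, so draw the inner one out and seat them separately. Leave the square mould and the domed, closed dredger standing where they are.

Things in the scene. Friction and masses are not known exactly. Their poses are not given: they have to be found in the camera images.
- mould_wide: The wide mould: a round, open-topped, plain steel cup without handle, 48 mm high, 68 mm across the rim, tapering to 60 mm across the foot, wall 2.5 mm. The widest and, for its width, the shallowest. At the start it stands upright on the bench with the tall mould nested inside it. Origin at the centre of its underside, z up its axis.
- mould_tall: The tall mould: a round, open-topped, plain steel cup without handle, 76 mm high, 57 mm across the rim, tapering to 51 mm across the foot, wall 2.5 mm. The tallest. At the start it stands nested snugly inside the wide mould, on that mould's 4 mm thick floor (about 2 mm of play all round at the foot), so that its top 32 mm stand out above the wide mould's rim; it comes out straight upwards. Origin at the centre of its underside, z up its axis.
- mould_medium: The medium mould: a round, open-topped, plain steel cup without handle, 56 mm high, 46 mm across the rim, tapering to 40 mm across the foot, wall 2.5 mm. Stands alone, upright on the bench. Origin at the centre of its underside, z up its axis.
- mould_small: The small mould: a round, open-topped, plain steel cup without handle, 46 mm high, 35 mm across the rim, tapering to 30 mm across the foot, wall 2.5 mm. The narrowest and lowest. Stands alone, upright on the bench. Origin at the centre of its underside, z up its axis.
- collar_wide: Seat of the wide mould: a round steel collar, 12 mm high, 76 mm inside and 82 mm outside diameter, fixed on the flat carrier tray (230 mm square aluminium plate, 4 mm thick, rim up to 14 mm above the bench) that holds all four collars in a square, 105 mm between neighbouring centres. The mould's foot has 8 mm of play all round in it and stands on the tray's plate. Origin at the collar's centre, on the tray's upper face (4 mm above the bench), z up.
- collar_tall: Seat of the tall mould: a round steel collar, 12 mm high, 67 mm inside and 73 mm outside diameter, fixed on the flat carrier tray (230 mm square aluminium plate, 4 mm thick, rim up to 14 mm above the bench) that holds all four collars in a square, 105 mm between neighbouring centres. The mould's foot has 8 mm of play all round in it and stands on the tray's plate. Origin at the collar's centre, on the tray's upper face (4 mm above the bench), z up.
- collar_medium: Seat of the medium mould: a round steel collar, 12 mm high, 56 mm inside and 62 mm outside diameter, fixed on the flat carrier tray (230 mm square aluminium plate, 4 mm thick, rim up to 14 mm above the bench) that holds all four collars in a square, 105 mm between neighbouring centres. The mould's foot has 8 mm of play all round in it and stands on the tray's plate. Origin at the collar's centre, on the tray's upper face (4 mm above the bench), z up.
- collar_small: Seat of the small mould: a round steel collar, 12 mm high, 46 mm inside and 52 mm outside diameter, fixed on the flat carrier tray (230 mm square aluminium plate, 4 mm thick, rim up to 14 mm above the bench) that holds all four collars in a square, 105 mm between neighbouring centres. The mould's foot has 8 mm of play all round in it and stands on the tray's plate. Origin at the collar's centre, on the tray's upper face (4 mm above the bench), z up.
- square_mould: Look-alike that stays where it is: an open-topped steel cup of square plan, 48 x 48 mm, 60 mm high, standing on the bench. Origin at the centre of its underside, z up.
- dredger: Look-alike that stays where it is: a round steel sugar dredger with a closed domed top with small holes, 54 mm across, 71 mm high, standing on the bench. Origin at the centre of its underside, z up.
Not all that is in view belongs to the job. What is shaped like the mould_small but yellow is not meant.

How it is judged:
By the outcome, as a careful person would: the job done as asked, in the order asked, and still so for the second after the job is handed in, with the robot touching nothing.
It also fails if it takes over 125 s, if anything falls off the work surface, if the arm or the gripper's body presses on something with over 40 N, if the wrist force passes 120 N, or if a joint passes its speed limit or range.

ROBOT

A 7-joint arm with a two-finger parallel gripper is mounted at the origin on the work surface. World frame = base frame: x ahead of the robot, y to its left, z up, the work surface at z = 0. Lengths are in m, angles in rad, forces in N, time in s.
With the tool pointing down it reaches from about 0.425 to 0.925 m from the base axis. Payload 6.8 kg.
Tool frame: the origin (TCP) lies at the very end of the fingers, on their centre line; the grasp point (between the pads) lies 19 mm behind it (r.grip_depth is the distance from the TCP to the grasp point, in m); z points along the fingers, y is the direction in which the jaws open and shut (so a half turn about z gives the same grasp; the last joint's range is limited). The gripper opens to 85 mm and grips with 20 to 120 N. Pads are 22 mm wide; open, the fingers measure 114 mm over their backs; the gripper's body (76 mm by 85 mm) begins 54 mm behind the grasp point. The pads swing forward as they close: fully open they stand 13 mm farther back than shut.
Start: joints at [-1.212, 0.477, 0.022, 1.555, -0.011, 1.109, -0.083], TCP at [0.304, 0.603, 0.231] pointing down, gripper open.
Joint ranges: [-2.96, 2.96], [-0.34, 2.1], [-1.41, 1.46], [0.24, 2.44], [-1.37, 4.51], [0.17, 1.92], [-2.96, 2.96]. Speed limits (rad/s): [2.39, 2.39, 3.14, 3.14, 3.14, 3.14, 3.14].

INTERFACE

Orientations are given as a rotation vector (axis times angle).
In Python, from bench import status, eyes, workorder, spotter, r gives the robot as it stands.
- The arm moves only by the tool drive_tool, never from a script. Its argument "commands" is a list of rows, each an object of numbers: "rx", "ry", "rz": the turn, a rotation vector about the world's x, y, z normalised to -1 to 1, where 1 is 8 degrees; "tx", "ty", "tz": the shift along the world's x, y, z normalised to -1 to 1, where 1 is 20 mm; "grip": the closure, from -1 (fully open) to 1 (shut). A call has 1 to 10 rows; each row shifts and turns the commanded pose from where the row before left it; what a row does not reach is not made up. A row lasts 1/8 s, in which the tool goes at most 62.5 mm and 10.7 degrees, less where a joint would pass 70% of its speed; a pose out of reach is approached as far as the arm can. A call with a number of a shift or a turn outside -1 to 1 is refused whole. A call with a gripper value outside its range is refused whole. The fingers move at their own pace and stop on an object; "grip_force" is the grip in N (left out, the last holds). Time passes only in rows, so rows that do not move let the fingers close. It gives the time, the measured TCP pose, the force and the opening at its end, in the units of the state.
- status.get_obs(): the state, without advancing time (a new reading comes with each control period).
- eyes.grab_frame(name): name is "scene" or "side" or "wrist"; returns a dict with "frame" (400x640x3 uint8, blue, green, red), "range_z" (400x640 float32, m along the optical axis (not along the pixel's ray), 0 where there is no reading), "fx", "fy", "cx", "cy" (pixels), "T" (4x4, takes a point from camera to world coordinates); the wrist camera has in their place "T_tool_cam" (4x4, takes a point from camera to tool coordinates, whose origin is the TCP and whose axes are the flange's). Camera axes: x right, y down, z forward; pixel columns grow to the right and rows downward; lengths in m; the calibration is good to about 2 mm. A picture is of the moment at which its call begins: read the wrist's pose just before it.
- workorder.hand_in(): hands the job in, once; it reports no verdict.
Trained networks look in the newest picture that a camera, given by its name, has taken for a name from the list of things; names that differ only in an ending like _2 or _b are one class to them, and where a whole thing is asked for, a point or a joint stands for the part that bears it (a point fixed in the world has none). Each returns a list of dicts, best first, with "confidence" (0 to 1); they miss things now and then, are a little off and sometimes report something else, mostly with a low value. They report only what shows in the picture. A call takes as long as a camera call. They do not tell look-alikes from the thing itself.
- spotter.boxes_of(camera, target): "position" ([column, row] as shares, 0 to 1, of the picture: columns of its width, rows of its height, amid what is visible of it).
- spotter.masks_of(camera, target): "mask" (400x640 bool, what is visible of it) and "position" ([column, row] as shares, 0 to 1, of the picture: columns of its width, rows of its height, amid what is visible of it).
The state is a dict: "clock": time; "joints": joint angles; "qvel": joint speeds; "tau": joint torques, N m; "tcp_pos": TCP position; "orientation": TCP orientation; "contact_force": force on the tool from outside, world axes, zero at the start; "moment": the same for the moment, N m; "grip_width": finger opening in m.
Only numpy, scipy, OpenCV 4.12 (cv2) and the standard library are available. Lean on these libraries where they do the work, as an engineer would, in place of code of your own. Each camera call takes 0.05 s, during which the arm holds its last target.

## Working session

There is one attempt and no reset: what is moved stays moved. The work goes in short steps, Python scripts to look and compute and a tool call to move; the robot and the scene stay as the last step left them, time stands still between calls to the robot, and variables do not carry over. Pictures are saved under pics/ and viewed, and the job is handed in when it is done.

Besides the shell and the picture viewer there is one more tool, called after "Emit:" as name(argument=value, ...) on one line, values as JSON. drive_tool: Moves the arm, as the interface text tells. Scaled input: -1 to 1 covers 20 mm each way for a shift and 8 degrees each way for a turn. Its arguments: {"type":"object","properties":{"commands":{"type":"array","items":{"type":"object","properties":{"rx":{"type":"number"},"ry":{"type":"number"},"rz":{"type":"number"},"tx":{"type":"number"},"ty":{"type":"number"},"tz":{"type":"number"},"grip":{"type":"number"}}}},"grip_force":{"type":"number"}},"required":["commands"]}

```bash
ls; mkdir -p pics
cat > h.py <<'E'
import numpy as np,cv2
from bench import status,eyes,workorder,spotter,r
from scipy.spatial.transform import Rotation as R
def save(f,n): cv2.imwrite('pics/'+n,f['frame'])
def cloud(f,T=None):
    z=f['range_z'];v,u=np.mgrid[:z.shape[0],:z.shape[1]]
    P=np.stack([(u-f['cx'])/f['fx']*z,(v-f['cy'])/f['fy']*z,z],-1)
    T=f['T'] if T is None else T
    W=P@T[:3,:3].T+T[:3,3]; W[z<=0]=np.nan
    return W
def toolT(o):
    T=np.eye(4);T[:3,:3]=R.from_rotvec(o['orientation']).as_matrix();T[:3,3]=o['tcp_pos'];return T
E
python3 - <<'E'
from h import *
o=status.get_obs();print(o['clock'],o['tcp_pos'],o['orientation'],o['grip_width'],o['contact_force'])
for c in['scene','side','wrist']:
    f=eyes.grab_frame(c);save(f,c+'0.png');np.savez(c+'0.npz',**f)
    for n in['mould_wide','mould_tall','mould_medium','mould_small','collar_wide','collar_tall','collar_medium','collar_small','square_mould','dredger']:
        try:
            W=cloud(f) if 'T' in f else cloud(f,toolT(o)@f['T_tool_cam'])
            for m in spotter.masks_of(c,n):
                p=W[m['mask']]; print(c,n,round(m['confidence'],2),[int(m['position'][0]*640),int(m['position'][1]*400)],np.nanmedian(p,0).round(3),np.nanmax(p[:,2]).round(3))
        except Exception as e: print(c,n,e)
print(status.get_obs()['clock'])
E
```

```text
pics
0.0 [0.30350972 0.60223035 0.23029251] [-7.26529303e-01 -3.05609427e+00  2.93675092e-03] 0.08535729904977434 [ 0.48972835 -0.46116998  1.04778182]
scene mould_wide 0.6 [332, 239] [ 0.628 -0.058  0.029] 0.051
scene mould_tall 0.61 [331, 215] [ 0.606 -0.03   0.062] 0.084
scene mould_medium 0.63 [288, 275] [ 0.619 -0.192  0.036] 0.06
scene mould_small 0.7 [233, 366] [ 0.668 -0.39   0.029] 0.05
scene mould_small 0.65 [250, 306] [ 0.608 -0.291  0.032] 0.05
scene mould_small 0.62 [219, 329] [ 0.597 -0.357  0.029] 0.05
scene mould_small 0.49 [174, 277] [ 0.447 -0.335  0.037] 0.064
scene collar_wide 0.64 [382, 178] [0.595 0.189 0.012] 0.021
scene collar_wide 0.52 [171, 278] [ 0.447 -0.336  0.038] 0.064
scene collar_tall 0.69 [346, 162] [0.49  0.172 0.011] 0.019
scene collar_medium 0.56 [403, 145] [0.584 0.299 0.012] 0.021
scene collar_small 0.74 [367, 141] [0.477 0.286 0.011] 0.019
scene square_mould 0.78 [173, 278] [ 0.446 -0.336  0.037] 0.064
scene dredger 0.69 [230, 226] [ 0.455 -0.184  0.057] 0.074
side mould_wide 0.7 [330, 210] [ 0.584 -0.051  0.029] 0.051
side mould_tall 0.94 [336, 191] [ 0.604 -0.032  0.062] 0.084
side mould_medium 0.93 [382, 227] [ 0.609 -0.191  0.038] 0.06
side mould_medium 0.69 [427, 267] [ 0.585 -0.356  0.031] 0.048
side mould_medium 0.58 [333, 208] [ 0.583 -0.05   0.028] 0.051
side mould_small 0.84 [426, 268] [ 0.584 -0.355  0.03 ] 0.048
side mould_small 0.74 [407, 249] [ 0.602 -0.288  0.029] 0.048
side mould_small 0.63 [455, 258] [ 0.658 -0.389  0.032] 0.049
side collar_wide 0.47 [276, 170] [0.593 0.183 0.01 ] 0.019
side collar_tall 0.57 [254, 189] [0.491 0.18  0.009] 0.019
side collar_medium 0.26 [228, 184] [0.47  0.287 0.01 ] 0.018
side square_mould 0.87 [385, 300] [ 0.434 -0.332  0.035] 0.063
side square_mould 0.74 [331, 260] [ 0.426 -0.182  0.058] 0.073
side square_mould 0.44 [230, 183] [0.478 0.291 0.006] 0.018
wrist collar_tall 0.88 [147, 372] [0.484 0.206 0.01 ] 0.017
1.65
```

View pics/scene0.png

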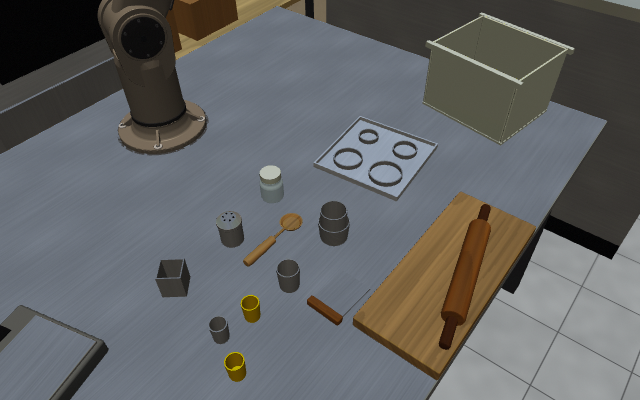

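View pics/side0.png

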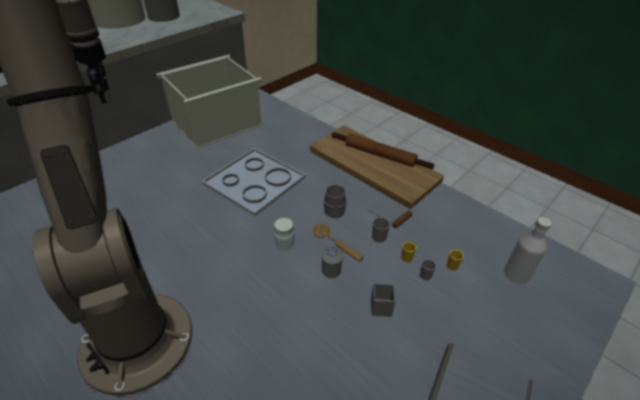

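View pics/wrist0.png

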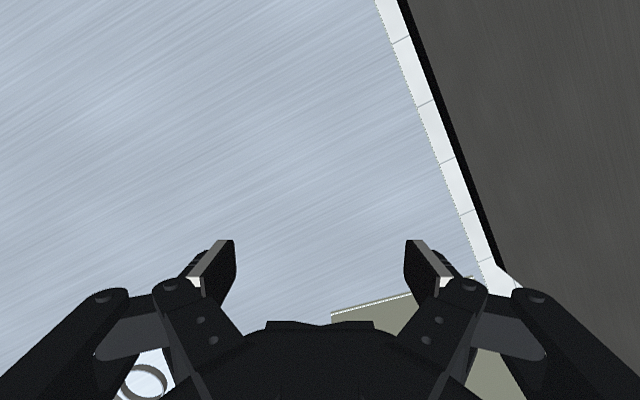

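```bash
cat >> h.py <<'E'
from scipy.optimize import least_squares
def fitc(P,rad=None):
    P=P[:,:2]
    c=P.mean(0)
    if rad is None:
        s=least_squares(lambda p:np.hypot(*(P-p[:2]).T)-p[2],[*c,.03],loss='soft_l1',f_scale=.001).x
    else:
        s=least_squares(lambda p:np.hypot(*(P-p[:2]).T)-rad,c,loss='soft_l1',f_scale=.001).x
    return s
E
python3 - <<'E'
from h import *
F={c:dict(np.load(c+'0.npz')) for c in['scene','side']}
W={c:cloud(F[c]) for c in F}
obj={'tall':(.605,-.035,.080,.0285,.0255,.076),'wide':(.605,-.035,.048,.034,.030,.048),'medium':(.615,-.195,.056,.023,.020,.056),'small':(.595,-.36,.046,.0175,.015,.046)}
for n,(x,y,zt,rr,rf,h) in obj.items():
    for c in W:
        w=W[c].reshape(-1,3);m=(np.hypot(w[:,0]-x,w[:,1]-y)<.055)&np.isfinite(w[:,2])
        q=w[m]; zb=zt-h
        lo=zt-(.025 if n=='tall' else .03)
        s=(q[:,2]>lo)&(q[:,2]<zt+.004)
        q=q[s]
        def res(p):
            d=np.hypot(q[:,0]-p[0],q[:,1]-p[1]); ro=rf+(rr-rf)*(q[:,2]-zb)/h
            return np.minimum(abs(d-ro),abs(d-ro+.0025)) 
        best=min((least_squares(res,[x+a,y+b],loss='soft_l1',f_scale=.001) for a in(-.01,0,.01) for b in(-.01,0,.01)),key=lambda t:t.cost)
        print(n,c,len(q),best.x.round(4),np.median(res(best.x)).round(4),'ztop',q[:,2].max().round(3))
# tray
for c in W:
    w=W[c].reshape(-1,3)
    for n,x,y,ro in[('wide',.595,.185,.041),('tall',.49,.175,.0365),('medium',.584,.292,.031),('small',.477,.286,.026)]:
        m=(np.hypot(w[:,0]-x,w[:,1]-y)<.055)&(w[:,2]>.0125)&(w[:,2]<.024)
        q=w[m]
        def res(p): 
            d=np.hypot(q[:,0]-p[0],q[:,1]-p[1]);return abs(d-ro+.0015)
        best=min((least_squares(res,[x+a,y+b],loss='soft_l1',f_scale=.001) for a in(-.01,0,.01) for b in(-.01,0,.01)),key=lambda t:t.cost)
        print('collar',n,c,m.sum(),best.x.round(4),np.median(res(best.x)).round(4))
    # bench height
    m=(abs(w[:,0]-.5)<.1)&(abs(w[:,1]+.05)<.2)&(w[:,2]<.02);print('bench',np.median(w[m,2]))
# heightmap
w=np.vstack([W[c].reshape(-1,3) for c in W]);w=w[np.isfinite(w[:,2])&(w[:,2]<.3)]
H=np.zeros((400,500));ix=((w[:,0]-.3)*500*1.0).astype(int);iy=((.45-w[:,1])*500).astype(int)
H=np.zeros((250,500));k=(ix>=0)&(ix<250)&(iy>=0)&(iy<500);np.maximum.at(H,(249-ix[k],iy[k]),w[k,2])
cv2.imwrite('pics/hm.png',cv2.resize(cv2.applyColorMap(np.clip(H/.1*255,0,255).astype(np.uint8),cv2.COLORMAP_JET),(800,400)))
# fingertips in tool frame
f=dict(np.load('wrist0.npz'));P=cloud(f,f['T_tool_cam']).reshape(400,640,3)
n=P[(P[...,2]<.03)&(P[...,2]>-.1)];print(n[:,2].max(), f['T_tool_cam'].round(3))
for z in np.arange(-.06,.03,.006):
    s=n[(n[:,2]>z)&(n[:,2]<z+.006)]
    if len(s):print(z.round(3),s.min(0).round(3),s.max(0).round(3), 'inner',np.abs(s[:,1]).min().round(3))
o=status.get_obs();print(toolT(o).round(3))
for c in F: print(c,F[c]['T'].round(2).tolist())
E
```

```text
tall scene 478 [ 0.6098 -0.0341] 0.0006 ztop 0.083
tall side 266 [ 0.6052 -0.0317] 0.0007 ztop 0.084
wide scene 543 [ 0.6111 -0.0353] 0.0011 ztop 0.052
wide side 275 [ 0.6061 -0.0327] 0.0009 ztop 0.052
medium scene 468 [ 0.6178 -0.193 ] 0.0006 ztop 0.06
medium side 260 [ 0.6147 -0.1901] 0.0006 ztop 0.06
small scene 371 [ 0.5944 -0.357 ] 0.0006 ztop 0.05
small side 213 [ 0.592  -0.3548] 0.0005 ztop 0.048
collar wide scene 180 [0.5944 0.1922] 0.0014
collar tall scene 138 [0.4896 0.1825] 0.0013
collar medium scene 96 [0.5848 0.2971] 0.0012
collar small scene 78 [0.4805 0.288 ] 0.0009
bench 0.0008223932409737178
collar wide side 85 [0.5898 0.1946] 0.0015
collar tall side 95 [0.4857 0.1847] 0.0013
collar medium side 57 [0.5794 0.2994] 0.0016
collar small side 54 [0.4749 0.29  ] 0.0012
bench 4.138681274912237e-07
-0.012157941995262628 [[-0.001 -0.964 -0.265  0.067]
 [ 1.    -0.    -0.001  0.   ]
 [ 0.    -0.265  0.964 -0.142]
 [ 0.     0.     0.     1.   ]]
-0.06 [ 0.006 -0.073 -0.06 ] [ 0.014  0.073 -0.054] inner 0.041
-0.054 [ 0.001 -0.055 -0.054] [ 0.013  0.056 -0.048] inner 0.042
-0.048 [-0.005 -0.056 -0.048] [ 0.012  0.056 -0.042] inner 0.042
-0.042 [-0.011 -0.056 -0.042] [ 0.012  0.057 -0.036] inner 0.042
-0.036 [-0.012 -0.056 -0.036] [ 0.012  0.056 -0.03 ] inner 0.042
-0.03 [-0.011 -0.056 -0.03 ] [ 0.012  0.057 -0.024] inner 0.042
-0.024 [-0.011 -0.055 -0.024] [ 0.012  0.056 -0.018] inner 0.042
-0.018 [-0.011 -0.05  -0.018] [ 0.011  0.049 -0.012] inner 0.042
[[-0.893  0.45  -0.     0.304]
 [ 0.45   0.893 -0.     0.603]
 [-0.    -0.    -1.     0.231]
 [ 0.     0.     0.     1.   ]]
scene [[0.79, 0.43, -0.44, 1.05], [0.62, -0.57, 0.54, -0.62], [-0.02, -0.7, -0.71, 0.84], [0.0, 0.0, 0.0, 1.0]]
side [[0.69, -0.48, 0.54, -0.08], [-0.72, -0.47, 0.5, -0.6], [0.01, -0.74, -0.67, 0.85], [0.0, 0.0, 0.0, 1.0]]
```

View pics/hm.png

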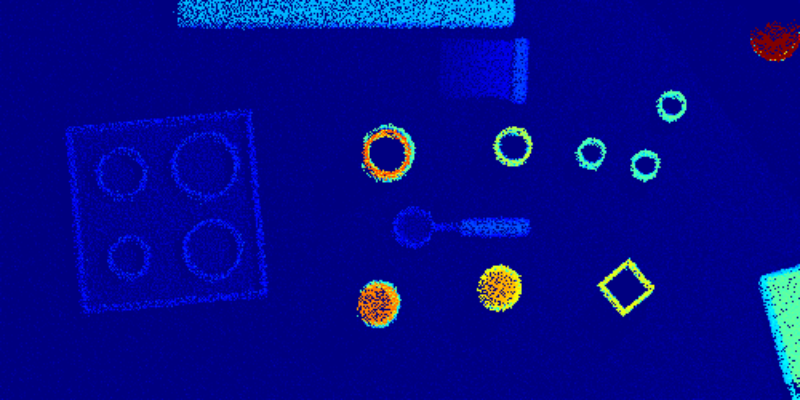

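Emit:
drive_tool(commands=[{"tx": 0.5,"ty": -1,"grip": -1},{"tx": 0.5,"ty": -1,"grip": -1},{"tx": 0.5,"ty": -1,"grip": -1},{"tx": 0.5,"ty": -1,"grip": -1},{"tx": 0.5,"ty": -1,"grip": -1},{"tx": 0.5,"ty": -1,"grip": -1},{"tx": 0.5,"ty": -1,"grip": -1},{"tx": 0.5,"ty": -1,"grip": -1},{"tx": 0.5,"ty": -1,"grip": -1},{"tx": 0.5,"ty": -1,"grip": -1}], grip_force=40)

```text
validation failed for argument at $.co...
```

Emit:
drive_tool(commands=[{"tx": 0.5,"ty": -1,"grip": -1},{"tx": 0.5,"ty": -1,"grip": -1},{"tx": 0.5,"ty": -1,"grip": -1},{"tx": 0.5,"ty": -1,"grip": -1},{"tx": 0.5,"ty": -1,"grip": -1},{"tx": 0.5,"ty": -1,"grip": -1},{"tx": 0.5,"ty": -1,"grip": -1},{"tx": 0.5,"ty": -1,"grip": -1},{"tx": 0.5,"ty": -1,"grip": -1},{"tx": 0.5,"ty": -1,"grip": -1}])

```text
validation failed for argument at $.co...
```

Run:
```python
from h import *
o=status.get_obs();print(o['clock'],o['tcp_pos'],o['joints'].round(3) if hasattr(o['joints'],'round') else o['joints'],toolT(o)[:3,1])
```

```text
1.65 [0.30375918 0.60277497 0.23127191] [-1.212  0.477  0.022  1.555 -0.011  1.109 -0.083] [ 4.50014781e-01  8.93021106e-01 -3.59946882e-05]
```

Emit:
drive_tool(commands=[{"tx": 0.5,"ty": -1,"tz": 0,"rx": 0,"ry": 0,"rz": 0,"grip": -1}], grip_force=40)

```text
clock: 1.78
tcp_pos: [0.3125, 0.5834, 0.231]
orientation: [-0.722, -3.057, -0.001]
contact_force: [0.3, -0.7, -0.3]
grip_width: 0.0856
```

Emit:
drive_tool(commands=[{"tx": 0.5,"ty": -1,"tz": 0,"rx": 0,"ry": 0,"rz": 0,"grip": -1},{"tx": 0.5,"ty": -1,"tz": 0,"rx": 0,"ry": 0,"rz": 0,"grip": -1},{"tx": 0.5,"ty": -1,"tz": 0,"rx": 0,"ry": 0,"rz": 0,"grip": -1},{"tx": 0.5,"ty": -1,"tz": 0,"rx": 0,"ry": 0,"rz": 0,"grip": -1},{"tx": 0.5,"ty": -1,"tz": 0,"rx": 0,"ry": 0,"rz": 0,"grip": -1},{"tx": 0.5,"ty": -1,"tz": 0,"rx": 0,"ry": 0,"rz": 0,"grip": -1},{"tx": 0.5,"ty": -1,"tz": 0,"rx": 0,"ry": 0,"rz": 0,"grip": -1},{"tx": 0.5,"ty": -1,"tz": 0,"rx": 0,"ry": 0,"rz": 0,"grip": -1},{"tx": 0.5,"ty": -1,"tz": 0,"rx": 0,"ry": 0,"rz": 0,"grip": -1},{"tx": 0.5,"ty": -1,"tz": 0,"rx": 0,"ry": 0,"rz": 0,"grip": -1}])

```text
clock: 3.02
tcp_pos: [0.4144, 0.3815, 0.2313]
orientation: [0.727, 3.056, 0.0]
contact_force: [-0.7, -0.2, -0.0]
grip_width: 0.0856
```

Emit:
drive_tool(commands=[{"tx": 0.5,"ty": -1,"tz": 0,"rx": 0,"ry": 0,"rz": 0,"grip": -1},{"tx": 0.5,"ty": -1,"tz": 0,"rx": 0,"ry": 0,"rz": 0,"grip": -1},{"tx": 0.5,"ty": -1,"tz": 0,"rx": 0,"ry": 0,"rz": 0,"grip": -1},{"tx": 0.5,"ty": -1,"tz": 0,"rx": 0,"ry": 0,"rz": 0,"grip": -1},{"tx": 0.5,"ty": -1,"tz": 0,"rx": 0,"ry": 0,"rz": 0,"grip": -1},{"tx": 0.5,"ty": -1,"tz": 0,"rx": 0,"ry": 0,"rz": 0,"grip": -1},{"tx": 0.5,"ty": -1,"tz": 0,"rx": 0,"ry": 0,"rz": 0,"grip": -1},{"tx": 0.5,"ty": -1,"tz": 0,"rx": 0,"ry": 0,"rz": 0,"grip": -1},{"tx": 0.5,"ty": -1,"tz": 0,"rx": 0,"ry": 0,"rz": 0,"grip": -1},{"tx": 0.5,"ty": -1,"tz": 0,"rx": 0,"ry": 0,"rz": 0,"grip": -1}])

```text
clock: 4.28
tcp_pos: [0.5141, 0.1814, 0.2313]
orientation: [0.727, 3.056, 0.0]
contact_force: [0.2, 0.2, 0.2]
grip_width: 0.0855
```

Run:
```python
from h import *
o=status.get_obs();print(o['clock'],o['tcp_pos'],np.round(o['joints'],2),toolT(o)[:3,1])
```

```text
4.275 [0.51411948 0.18141883 0.23134883] [-0.62  0.26  0.19  1.88 -0.06  1.    0.71] [4.50052811e-01 8.93001927e-01 1.61044227e-04]
```

```bash
cat >> h.py <<'E'
COL=[('wide',.592,.193,.041),('tall',.4877,.1836,.0365),('medium',.582,.298,.031),('small',.4777,.289,.026)]
def wrist(n):
    o=status.get_obs();f=eyes.grab_frame('wrist');save(f,n)
    return o,f,cloud(f,toolT(o)@f['T_tool_cam'])
def ring(W,x,y,z0,z1,rm,R0=.055):
    w=W.reshape(-1,3);q=w[(np.hypot(w[:,0]-x,w[:,1]-y)<R0)&(w[:,2]>z0)&(w[:,2]<z1)]
    if len(q)<15:return None
    res=lambda p:abs(np.hypot(q[:,0]-p[0],q[:,1]-p[1])-rm)
    b=min((least_squares(res,[x+a,y+c],loss='soft_l1',f_scale=.001) for a in(-.01,0,.01) for c in(-.01,0,.01)),key=lambda t:t.cost)
    return b.x.round(4),len(q),np.median(res(b.x)).round(4),np.median(q[:,2]).round(4)
E
python3 - <<'E'
from h import *
o,f,W=wrist('w1.png')
for n,x,y,ro in COL: print(n,ring(W,x,y,.012,.024,ro-.0015))
w=W.reshape(-1,3);print('tray z',[np.nanmedian(w[(abs(w[:,0]-.54)<.02)&(abs(w[:,1]-.24)<.02),2])])
E
```

```text
wide (array([0.5928, 0.1955]), 467, np.float64(0.0008), np.float64(0.0153))
tall (array([0.4887, 0.1858]), 443, np.float64(0.0008), np.float64(0.0154))
medium (array([0.5831, 0.2994]), 396, np.float64(0.0007), np.float64(0.0152))
small (array([0.479 , 0.2898]), 352, np.float64(0.0008), np.float64(0.0152))
tray z [np.float64(0.3011879999762528)]
```

View pics/w1.png

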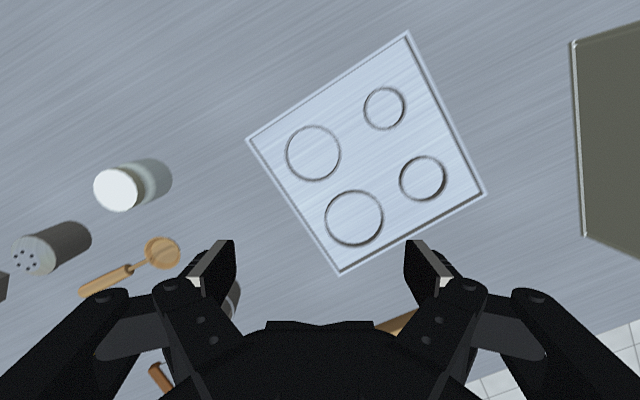

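Emit:
drive_tool(commands=[{"tx": 0.5,"ty": -1,"tz": 0,"rx": 0,"ry": 0,"rz": 0,"grip": -1},{"tx": 0.5,"ty": -1,"tz": 0,"rx": 0,"ry": 0,"rz": 0,"grip": -1},{"tx": 0.5,"ty": -1,"tz": 0,"rx": 0,"ry": 0,"rz": 0,"grip": -1},{"tx": 0.5,"ty": -1,"tz": 0,"rx": 0,"ry": 0,"rz": 0,"grip": -1},{"tx": 0.5,"ty": -1,"tz": 0,"rx": 0,"ry": 0,"rz": 0,"grip": -1},{"tx": 0.5,"ty": -1,"tz": 0,"rx": 0,"ry": 0,"rz": 0,"grip": -1},{"tx": 0.5,"ty": -1,"tz": 0,"rx": 0,"ry": 0,"rz": 0,"grip": -1},{"tx": 0.5,"ty": -1,"tz": 0,"rx": 0,"ry": 0,"rz": 0,"grip": -1},{"tx": 0.5,"ty": -1,"tz": 0,"rx": 0,"ry": 0,"rz": 0,"grip": -1},{"tx": 0,"ty": -0.5,"tz": 0,"rx": 0,"ry": 0,"rz": 0,"grip": -1}])

```text
clock: 5.58
tcp_pos: [0.6039, -0.0086, 0.2312]
orientation: [0.729, 3.056, -0.001]
contact_force: [-0.4, 0.5, 0.2]
grip_width: 0.0853
```

Run:
```python
from h import *
o,f,W=wrist('w2.png');print(o['tcp_pos'])
print(ring(W,.6075,-.033,.074,.086,.02725,.04),ring(W,.6075,-.033,.042,.054,.0328,.05))
```

```text
[ 0.60390866 -0.0086372   0.23120174]
(array([ 0.6078, -0.032 ]), 463, np.float64(0.0008), np.float64(0.0792)) (array([ 0.6086, -0.0318]), 467, np.float64(0.0025), np.float64(0.0475))
```

View pics/w2.png

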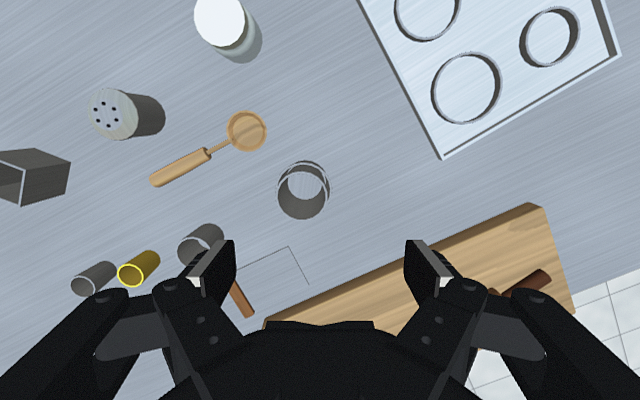

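Emit:
drive_tool(commands=[{"tx": 0.2,"ty": -1,"tz": -0.3,"rx": 0,"ry": 0,"rz": 0,"grip": -1},{"tx": 0,"ty": -0.2,"tz": -1,"rx": 0,"ry": 0,"rz": 0,"grip": -1},{"tx": 0,"ty": 0,"tz": -1,"rx": 0,"ry": 0,"rz": 0,"grip": -1},{"tx": 0,"ty": 0,"tz": -1,"rx": 0,"ry": 0,"rz": 0,"grip": -1},{"tx": 0,"ty": 0,"tz": -1,"rx": 0,"ry": 0,"rz": 0,"grip": -1},{"tx": 0,"ty": 0,"tz": -1,"rx": 0,"ry": 0,"rz": 0,"grip": -1},{"tx": 0,"ty": 0,"tz": -1,"rx": 0,"ry": 0,"rz": 0,"grip": -1},{"tx": 0,"ty": 0,"tz": -1,"rx": 0,"ry": 0,"rz": 0,"grip": -1},{"tx": 0,"ty": 0,"tz": -1,"rx": 0,"ry": 0,"rz": 0,"grip": -1},{"tx": 0,"ty": 0,"tz": -0.6,"rx": 0,"ry": 0,"rz": 0,"grip": -1}])

```text
clock: 6.88
tcp_pos: [0.6072, -0.0309, 0.0519]
orientation: [-0.726, -3.055, 0.0]
contact_force: [0.2, -0.0, -0.9]
grip_width: 0.0856
```

Run:
```python
from h import *
o,f,W=wrist('w3.png');print(o['tcp_pos'],o['contact_force'])
```

```text
[ 0.60715901 -0.03093324  0.05186735] [ 0.24212501 -0.03683525 -0.88507695]
```

View pics/w3.png

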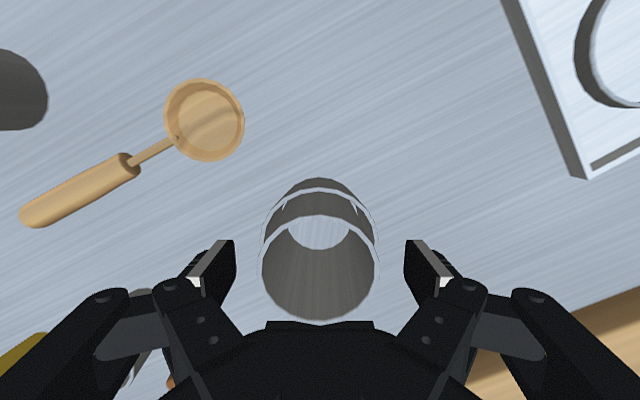

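Centred on the tall mould (rim at about (319,270)). Closing.

Emit:
drive_tool(commands=[{"tx": 0,"ty": 0,"tz": 0,"rx": 0,"ry": 0,"rz": 0,"grip": 1},{"tx": 0,"ty": 0,"tz": 0,"rx": 0,"ry": 0,"rz": 0,"grip": 1},{"tx": 0,"ty": 0,"tz": 0,"rx": 0,"ry": 0,"rz": 0,"grip": 1},{"tx": 0,"ty": 0,"tz": 0,"rx": 0,"ry": 0,"rz": 0,"grip": 1},{"tx": 0,"ty": 0,"tz": 0,"rx": 0,"ry": 0,"rz": 0,"grip": 1},{"tx": 0,"ty": 0,"tz": 0,"rx": 0,"ry": 0,"rz": 0,"grip": 1}])

```text
clock: 7.68
tcp_pos: [0.6085, -0.0316, 0.0543]
orientation: [0.727, 3.055, 0.0]
contact_force: [-1.3, -0.8, 5.9]
grip_width: 0.0549
```

Run:
```python
from h import *
o,f,W=wrist('w4.png');print(o['tcp_pos'],o['contact_force'],o['grip_width'])
P=cloud(f,f['T_tool_cam'])
n=P[(P[...,2]<.0)&(P[...,2]>-.1)&(abs(P[...,1])>.0275)&(abs(P[...,1])<.05)]
for z in np.arange(-.04,.0,.003):
    s=n[(n[:,2]>z)&(n[:,2]<z+.003)]
    if len(s):print(z.round(3),len(s),s.min(0).round(3),s.max(0).round(3))
```

```text
[ 0.60854734 -0.03156601  0.05430702] [-1.25675181 -0.82754013  5.93074696] 0.054941070372903356
-0.04 228 [-0.011 -0.034 -0.04 ] [ 0.012  0.034 -0.037]
-0.037 245 [-0.011 -0.04  -0.037] [ 0.012  0.039 -0.034]
-0.034 299 [-0.011 -0.041 -0.034] [ 0.012  0.041 -0.031]
-0.031 259 [-0.012 -0.041 -0.031] [ 0.012  0.041 -0.028]
-0.028 243 [-0.011 -0.041 -0.028] [ 0.012  0.041 -0.025]
-0.025 191 [-0.011 -0.041 -0.025] [ 0.012  0.042 -0.022]
-0.022 149 [ 0.006 -0.041 -0.022] [ 0.011  0.041 -0.019]
-0.019 140 [ 0.006 -0.041 -0.019] [ 0.011  0.041 -0.016]
-0.016 122 [ 0.006 -0.041 -0.016] [ 0.012  0.041 -0.013]
-0.013 108 [ 0.007 -0.04  -0.013] [ 0.011  0.04  -0.01 ]
-0.01 52 [ 0.006 -0.034 -0.01 ] [ 0.011  0.04  -0.007]
-0.007 12 [ 0.007 -0.028 -0.007] [ 0.01   0.028 -0.004]
```

View pics/w4.png

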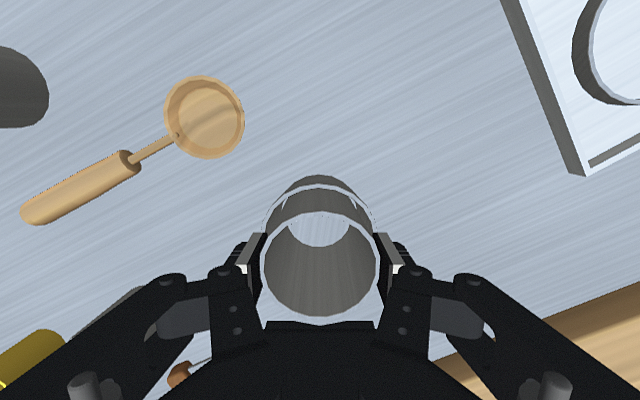

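Emit:
drive_tool(commands=[{"tx": 0,"ty": 0,"tz": 0.3,"rx": 0,"ry": 0,"rz": 0,"grip": 1},{"tx": 0,"ty": 0,"tz": 0.5,"rx": 0,"ry": 0,"rz": 0,"grip": 1},{"tx": 0,"ty": 0,"tz": 0.5,"rx": 0,"ry": 0,"rz": 0,"grip": 1},{"tx": 0,"ty": 0,"tz": 0.5,"rx": 0,"ry": 0,"rz": 0,"grip": 1},{"tx": 0,"ty": 0,"tz": 0.5,"rx": 0,"ry": 0,"rz": 0,"grip": 1},{"tx": 0,"ty": 0,"tz": 0.7,"rx": 0,"ry": 0,"rz": 0,"grip": 1},{"tx": 0,"ty": 0,"tz": 0.8,"rx": 0,"ry": 0,"rz": 0,"grip": 1},{"tx": 0,"ty": 0,"tz": 0.8,"rx": 0,"ry": 0,"rz": 0,"grip": 1},{"tx": 0,"ty": 0,"tz": 0.8,"rx": 0,"ry": 0,"rz": 0,"grip": 1}])

```text
clock: 8.85
tcp_pos: [0.6078, -0.0312, 0.1626]
orientation: [0.727, 3.056, 0.0]
contact_force: [-0.5, -0.0, -1.6]
grip_width: 0.0555
```

Run:
```python
from h import *
o,f,W=wrist('w5.png');print(o['tcp_pos'],o['contact_force'],o['grip_width'])
f=eyes.grab_frame('side');cv2.imwrite('pics/s5.png',cv2.resize(f['frame'][120:270,230:430],None,fx=3,fy=3))
```

```text
[ 0.60784315 -0.03123019  0.1626156 ] [-0.4667849  -0.04620462 -1.59652249] 0.05546370731365182
```

View pics/w5.png

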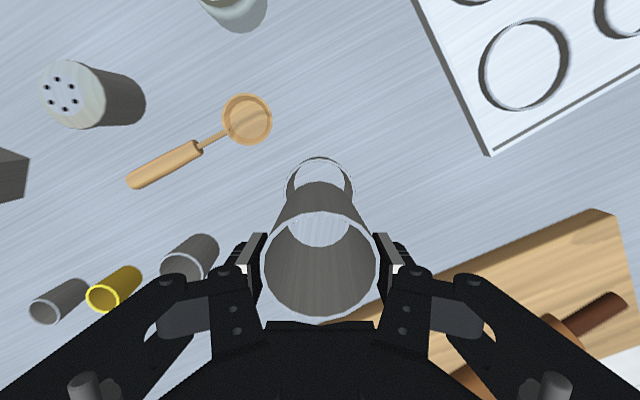

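View pics/s5.png

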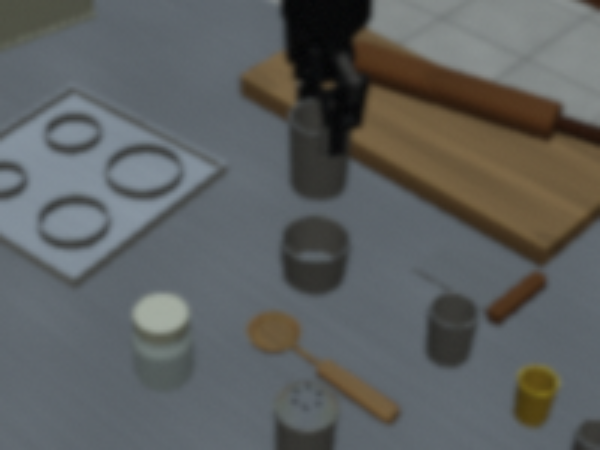

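Emit:
drive_tool(commands=[{"tx": -0.3,"ty": 0.6,"tz": 0,"rx": 0,"ry": 0,"rz": 0,"grip": 1},{"tx": -0.5,"ty": 1,"tz": 0,"rx": 0,"ry": 0,"rz": 0,"grip": 1},{"tx": -0.6,"ty": 1,"tz": 0,"rx": 0,"ry": 0,"rz": 0,"grip": 1},{"tx": -0.6,"ty": 1,"tz": 0,"rx": 0,"ry": 0,"rz": 0,"grip": 1},{"tx": -0.6,"ty": 1,"tz": 0,"rx": 0,"ry": 0,"rz": 0,"grip": 1},{"tx": -0.6,"ty": 1,"tz": 0,"rx": 0,"ry": 0,"rz": 0,"grip": 1},{"tx": -0.6,"ty": 1,"tz": 0,"rx": 0,"ry": 0,"rz": 0,"grip": 1},{"tx": -0.6,"ty": 1,"tz": 0,"rx": 0,"ry": 0,"rz": 0,"grip": 1},{"tx": -0.5,"ty": 1,"tz": 0,"rx": 0,"ry": 0,"rz": 0,"grip": 1},{"tx": -0.5,"ty": 1,"tz": 0,"rx": 0,"ry": 0,"rz": 0,"grip": 1}])

```text
clock: 10.2
tcp_pos: [0.498, 0.1621, 0.1605]
orientation: [-0.725, -3.055, 0.001]
contact_force: [0.1, 0.9, -1.1]
grip_width: 0.0552
```

Emit:
drive_tool(commands=[{"tx": -0.5,"ty": 0.85,"tz": 0,"rx": 0,"ry": 0,"rz": 0,"grip": 1},{"tx": 0,"ty": 0.4,"tz": -0.6,"rx": 0,"ry": 0,"rz": 0,"grip": 1},{"tx": 0,"ty": 0,"tz": -1,"rx": 0,"ry": 0,"rz": 0,"grip": 1},{"tx": 0,"ty": 0,"tz": -1,"rx": 0,"ry": 0,"rz": 0,"grip": 1},{"tx": 0,"ty": 0,"tz": -1,"rx": 0,"ry": 0,"rz": 0,"grip": 1},{"tx": 0,"ty": 0,"tz": -0.5,"rx": 0,"ry": 0,"rz": 0,"grip": 1},{"tx": 0,"ty": 0,"tz": 0,"rx": 0,"ry": 0,"rz": 0,"grip": 1}])

```text
clock: 11.08
tcp_pos: [0.4892, 0.1853, 0.0783]
orientation: [-0.727, -3.055, 0.002]
contact_force: [0.3, 0.3, -1.3]
grip_width: 0.0553
```

Run:
```python
from h import *
o,f,W=wrist('w6.png');print(o['tcp_pos'],o['contact_force'],o['grip_width'])
print(ring(W,.4887,.1858,.012,.019,.035,.045))
zt=o['tcp_pos'][2]+.026
print(ring(W,*o['tcp_pos'][:2],zt-.004,zt+.008,.0272,.04))
```

```text
[0.48920456 0.18530723 0.07829708] [ 0.29136697  0.28283305 -1.34996821] 0.05533682081101003
(array([0.4887, 0.1857]), 722, np.float64(0.0008), np.float64(0.0154))
(array([0.4887, 0.1858]), 3409, np.float64(0.0009), np.float64(0.1036))
```

View pics/w6.png

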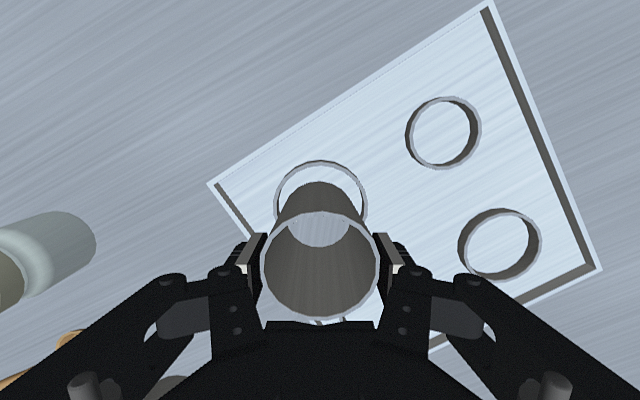

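Emit:
drive_tool(commands=[{"tx": 0,"ty": 0,"tz": -0.7,"rx": 0,"ry": 0,"rz": 0,"grip": 1},{"tx": 0,"ty": 0,"tz": -0.4,"rx": 0,"ry": 0,"rz": 0,"grip": 1},{"tx": 0,"ty": 0,"tz": -0.1,"rx": 0,"ry": 0,"rz": 0,"grip": 1},{"tx": 0,"ty": 0,"tz": 0,"rx": 0,"ry": 0,"rz": 0,"grip": 1}])

```text
clock: 11.62
tcp_pos: [0.4898, 0.1858, 0.0552]
orientation: [-0.727, -3.056, 0.0]
contact_force: [0.2, 0.6, -0.9]
grip_width: 0.0553
```

Emit:
drive_tool(commands=[{"tx": 0,"ty": 0,"tz": 0,"rx": 0,"ry": 0,"rz": 0,"grip": -1},{"tx": 0,"ty": 0,"tz": 0,"rx": 0,"ry": 0,"rz": 0,"grip": -1},{"tx": 0,"ty": 0,"tz": 0,"rx": 0,"ry": 0,"rz": 0,"grip": -1},{"tx": 0,"ty": 0,"tz": 0,"rx": 0,"ry": 0,"rz": 0,"grip": -1},{"tx": 0,"ty": 0,"tz": 0,"rx": 0,"ry": 0,"rz": 0,"grip": -1},{"tx": 0,"ty": 0,"tz": 0.5,"rx": 0,"ry": 0,"rz": 0,"grip": -1},{"tx": 0,"ty": 0,"tz": 1,"rx": 0,"ry": 0,"rz": 0,"grip": -1},{"tx": 0,"ty": 0,"tz": 1,"rx": 0,"ry": 0,"rz": 0,"grip": -1},{"tx": 0,"ty": 0,"tz": 1,"rx": 0,"ry": 0,"rz": 0,"grip": -1},{"tx": 0,"ty": 0,"tz": 1,"rx": 0,"ry": 0,"rz": 0,"grip": -1}])

```text
clock: 12.88
tcp_pos: [0.4899, 0.1858, 0.1467]
orientation: [0.727, 3.056, 0.001]
contact_force: [0.3, -0.3, 0.1]
grip_width: 0.0853
```

Run:
```python
from h import *
o,f,W=wrist('w7.png');print(o['tcp_pos'],o['contact_force'],o['grip_width'])
print(ring(W,.4887,.1858,.074,.086,.0272,.045))
```

```text
[0.48987983 0.18577845 0.14667851] [ 0.32524001 -0.29548761  0.11585032] 0.0853349301454838
(array([0.4891, 0.1852]), 920, np.float64(0.0008), np.float64(0.0791))
```

View pics/w7.png

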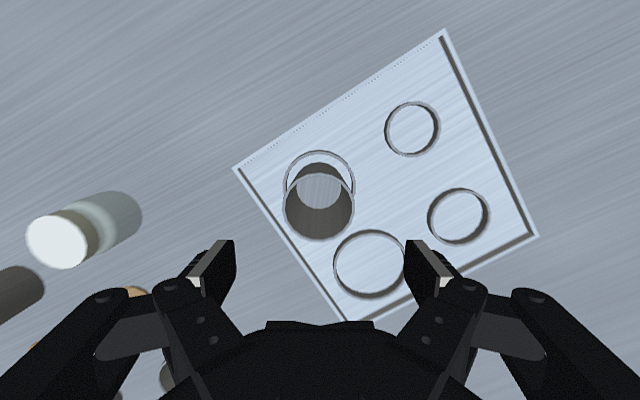

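Emit:
drive_tool(commands=[{"tx": 0.5,"ty": -1,"tz": 0.2,"rx": 0,"ry": 0,"rz": 0,"grip": -1},{"tx": 0.5,"ty": -1,"tz": 0,"rx": 0,"ry": 0,"rz": 0,"grip": -1},{"tx": 0.6,"ty": -1,"tz": 0,"rx": 0,"ry": 0,"rz": 0,"grip": -1},{"tx": 0.6,"ty": -1,"tz": 0,"rx": 0,"ry": 0,"rz": 0,"grip": -1},{"tx": 0.6,"ty": -1,"tz": 0,"rx": 0,"ry": 0,"rz": 0,"grip": -1},{"tx": 0.6,"ty": -1,"tz": 0,"rx": 0,"ry": 0,"rz": 0,"grip": -1},{"tx": 0.5,"ty": -1,"tz": 0,"rx": 0,"ry": 0,"rz": 0,"grip": -1},{"tx": 0.5,"ty": -1,"tz": 0,"rx": 0,"ry": 0,"rz": 0,"grip": -1},{"tx": 0.5,"ty": -1,"tz": 0,"rx": 0,"ry": 0,"rz": 0,"grip": -1},{"tx": 0.5,"ty": -1,"tz": 0,"rx": 0,"ry": 0,"rz": 0,"grip": -1}])

```text
clock: 14.18
tcp_pos: [0.598, -0.0149, 0.1495]
orientation: [0.727, 3.056, 0.0]
contact_force: [0.4, 0.3, 0.1]
grip_width: 0.0855
```

Emit:
drive_tool(commands=[{"tx": 0.4,"ty": -0.9,"tz": 0,"rx": 0,"ry": 0,"rz": 0,"grip": -1},{"tx": 0,"ty": 0,"tz": -0.5,"rx": 0,"ry": 0,"rz": 0,"grip": -1},{"tx": 0,"ty": 0,"tz": -1,"rx": 0,"ry": 0,"rz": 0,"grip": -1},{"tx": 0,"ty": 0,"tz": -0.5,"rx": 0,"ry": 0,"rz": 0,"grip": -1},{"tx": 0,"ty": 0,"tz": 0,"rx": 0,"ry": 0,"rz": 0,"grip": -1}])

```text
clock: 14.8
tcp_pos: [0.6048, -0.0314, 0.1083]
orientation: [-0.725, -3.054, 0.0]
contact_force: [-0.5, -0.4, 0.0]
grip_width: 0.0851
```

Run:
```python
from h import *
o,f,W=wrist('w8.png');print(o['tcp_pos'],o['contact_force'],o['grip_width'])
print(ring(W,.608,-.032,.043,.054,.0328,.05))
```

```text
[ 0.60482007 -0.03141712  0.10827522] [-0.54821985 -0.43801441  0.00272072] 0.08508195036384954
(array([ 0.6085, -0.0321]), 1138, np.float64(0.0009), np.float64(0.0472))
```

View pics/w8.png

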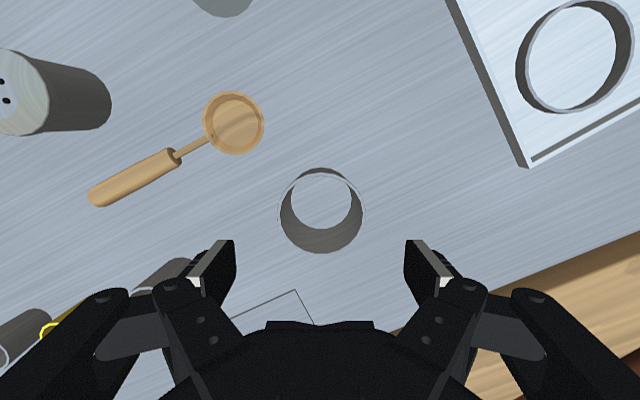

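Emit:
drive_tool(commands=[{"tx": 0.2,"ty": 0,"tz": 0,"rx": 0,"ry": 0,"rz": 0,"grip": -1},{"tx": 0,"ty": 0,"tz": -1,"rx": 0,"ry": 0,"rz": 0,"grip": -1},{"tx": 0,"ty": 0,"tz": -1,"rx": 0,"ry": 0,"rz": 0,"grip": -1},{"tx": 0,"ty": 0,"tz": -1,"rx": 0,"ry": 0,"rz": 0,"grip": -1},{"tx": 0,"ty": 0,"tz": -1,"rx": 0,"ry": 0,"rz": 0,"grip": -1},{"tx": 0,"ty": 0,"tz": -0.6,"rx": 0,"ry": 0,"rz": 0,"grip": -1}])

```text
clock: 15.6
tcp_pos: [0.6089, -0.0322, 0.0154]
orientation: [-0.726, -3.054, 0.001]
contact_force: [-0.2, -0.2, 0.2]
grip_width: 0.0854
```

Emit:
drive_tool(commands=[{"tx": 0,"ty": 0,"tz": 0,"rx": 0,"ry": 0,"rz": 0,"grip": 1},{"tx": 0,"ty": 0,"tz": 0,"rx": 0,"ry": 0,"rz": 0,"grip": 1},{"tx": 0,"ty": 0,"tz": 0,"rx": 0,"ry": 0,"rz": 0,"grip": 1},{"tx": 0,"ty": 0,"tz": 0,"rx": 0,"ry": 0,"rz": 0,"grip": 1},{"tx": 0,"ty": 0,"tz": 0,"rx": 0,"ry": 0,"rz": 0,"grip": 1}])

```text
clock: 16.23
tcp_pos: [0.6099, -0.0322, 0.0175]
orientation: [0.727, 3.056, 0.0]
contact_force: [0.1, -0.6, -0.8]
grip_width: 0.0658
```

Emit:
drive_tool(commands=[{"tx": 0,"ty": 0,"tz": 0.3,"rx": 0,"ry": 0,"rz": 0,"grip": 1},{"tx": 0,"ty": 0,"tz": 0.7,"rx": 0,"ry": 0,"rz": 0,"grip": 1},{"tx": 0,"ty": 0,"tz": 1,"rx": 0,"ry": 0,"rz": 0,"grip": 1},{"tx": 0,"ty": 0,"tz": 1,"rx": 0,"ry": 0,"rz": 0,"grip": 1}])

```text
clock: 16.73
tcp_pos: [0.6102, -0.0323, 0.0793]
orientation: [0.727, 3.055, 0.001]
contact_force: [0.3, 0.4, -1.5]
grip_width: 0.066
```

Run:
```python
from h import *
o,f,W=wrist('w9.png');print(o['tcp_pos'],o['contact_force'],o['grip_width'])
zt=o['tcp_pos'][2]+.033
print(ring(W,*o['tcp_pos'][:2],zt-.008,zt+.006,.0328,.045))
```

```text
[ 0.61020336 -0.03228305  0.07932074] [ 0.25062686  0.37995802 -1.52562106] 0.06601334894687659
(array([ 0.6093, -0.0318]), 4122, np.float64(0.0011), np.float64(0.1094))
```

View pics/w9.png

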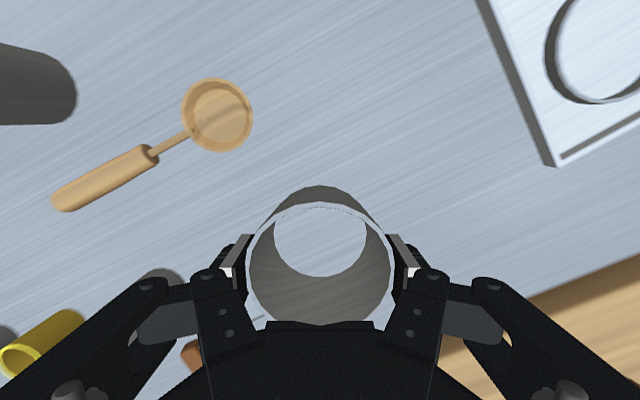

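Emit:
drive_tool(commands=[{"tx": 0,"ty": 0.7,"tz": 0,"rx": 0,"ry": 0,"rz": 0,"grip": 1},{"tx": 0,"ty": 1,"tz": 0,"rx": 0,"ry": 0,"rz": 0,"grip": 1},{"tx": -0.1,"ty": 1,"tz": 0,"rx": 0,"ry": 0,"rz": 0,"grip": 1},{"tx": -0.1,"ty": 1,"tz": 0,"rx": 0,"ry": 0,"rz": 0,"grip": 1},{"tx": -0.1,"ty": 1,"tz": 0,"rx": 0,"ry": 0,"rz": 0,"grip": 1},{"tx": -0.1,"ty": 1,"tz": 0,"rx": 0,"ry": 0,"rz": 0,"grip": 1},{"tx": -0.1,"ty": 1,"tz": 0,"rx": 0,"ry": 0,"rz": 0,"grip": 1},{"tx": -0.1,"ty": 1,"tz": 0,"rx": 0,"ry": 0,"rz": 0,"grip": 1},{"tx": -0.1,"ty": 1,"tz": 0,"rx": 0,"ry": 0,"rz": 0,"grip": 1},{"tx": -0.1,"ty": 1,"tz": 0,"rx": 0,"ry": 0,"rz": 0,"grip": 1}])

```text
clock: 18.02
tcp_pos: [0.5936, 0.1631, 0.0773]
orientation: [0.727, 3.056, 0.0]
contact_force: [0.2, -0.3, -1.7]
grip_width: 0.066
```

Emit:
drive_tool(commands=[{"tx": 0,"ty": 1,"tz": 0,"rx": 0,"ry": 0,"rz": 0,"grip": 1},{"tx": 0,"ty": 0.6,"tz": -0.4,"rx": 0,"ry": 0,"rz": 0,"grip": 1},{"tx": 0,"ty": 0,"tz": -1,"rx": 0,"ry": 0,"rz": 0,"grip": 1},{"tx": 0,"ty": 0,"tz": -0.2,"rx": 0,"ry": 0,"rz": 0,"grip": 1},{"tx": 0,"ty": 0,"tz": 0,"rx": 0,"ry": 0,"rz": 0,"grip": 1}])

```text
clock: 18.65
tcp_pos: [0.5934, 0.1923, 0.0444]
orientation: [-0.729, -3.055, 0.003]
contact_force: [-0.8, -0.6, -0.5]
grip_width: 0.0654
```

Run:
```python
from h import *
o,f,W=wrist('w10.png');print(o['tcp_pos'],o['contact_force'],o['grip_width'])
zt=o['tcp_pos'][2]+.033
print(ring(W,*o['tcp_pos'][:2],zt-.008,zt+.006,.0328,.045))
print(ring(W,.593,.1955,.012,.0185,.0395,.05))
```

```text
[0.5934194  0.19227012 0.04436516] [-0.76752529 -0.63689785 -0.5039149 ] 0.06539354948977012
(array([0.5926, 0.1928]), 4110, np.float64(0.0011), np.float64(0.0745))
(array([0.5932, 0.1955]), 1029, np.float64(0.0008), np.float64(0.0154))
```

View pics/w10.png

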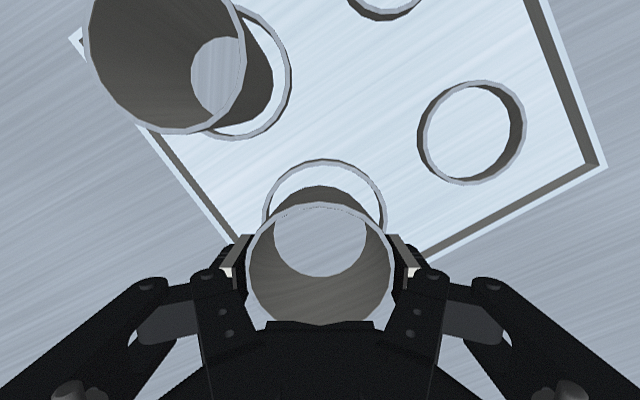

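Emit:
drive_tool(commands=[{"tx": 0.05,"ty": 0.15,"tz": -0.5,"rx": 0,"ry": 0,"rz": 0,"grip": 1},{"tx": 0,"ty": 0,"tz": -0.5,"rx": 0,"ry": 0,"rz": 0,"grip": 1},{"tx": 0,"ty": 0,"tz": -0.15,"rx": 0,"ry": 0,"rz": 0,"grip": 1},{"tx": 0,"ty": 0,"tz": 0,"rx": 0,"ry": 0,"rz": 0,"grip": 1}])

```text
clock: 19.2
tcp_pos: [0.5946, 0.1966, 0.022]
orientation: [-0.727, -3.056, 0.001]
contact_force: [-0.4, 0.3, -1.2]
grip_width: 0.0659
```

Emit:
drive_tool(commands=[{"tx": 0,"ty": 0,"tz": 0,"rx": 0,"ry": 0,"rz": 0,"grip": -1},{"tx": 0,"ty": 0,"tz": 0,"rx": 0,"ry": 0,"rz": 0,"grip": -1},{"tx": 0,"ty": 0,"tz": 0,"rx": 0,"ry": 0,"rz": 0,"grip": -1},{"tx": 0,"ty": 0,"tz": 0,"rx": 0,"ry": 0,"rz": 0,"grip": -1},{"tx": 0,"ty": 0,"tz": 0.3,"rx": 0,"ry": 0,"rz": 0,"grip": -1},{"tx": 0,"ty": 0,"tz": 1,"rx": 0,"ry": 0,"rz": 0,"grip": -1},{"tx": 0,"ty": 0,"tz": 1,"rx": 0,"ry": 0,"rz": 0,"grip": -1},{"tx": 0,"ty": 0,"tz": 1,"rx": 0,"ry": 0,"rz": 0,"grip": -1},{"tx": 0,"ty": 0,"tz": 1,"rx": 0,"ry": 0,"rz": 0,"grip": -1}])

```text
clock: 20.32
tcp_pos: [0.595, 0.1969, 0.1103]
orientation: [0.726, 3.056, 0.001]
contact_force: [0.1, -0.4, 0.1]
grip_width: 0.0857
```

Run:
```python
from h import *
o,f,W=wrist('w11.png');print(o['tcp_pos'],o['contact_force'],o['grip_width'])
print(ring(W,.593,.1955,.046,.058,.0328,.05),ring(W,.593,.1955,.012,.0185,.0395,.05),ring(W,.4887,.1858,.074,.086,.0272,.045))
```

```text
[0.59504112 0.1968967  0.11031506] [ 0.06918483 -0.35920985  0.14517466] 0.08570825247683757
(array([0.5941, 0.1971]), 1239, np.float64(0.0009), np.float64(0.0511)) (array([0.5924, 0.1959]), 882, np.float64(0.0016), np.float64(0.0155)) (array([0.4902, 0.1854]), 2034, np.float64(0.0007), np.float64(0.079))
```

View pics/w11.png

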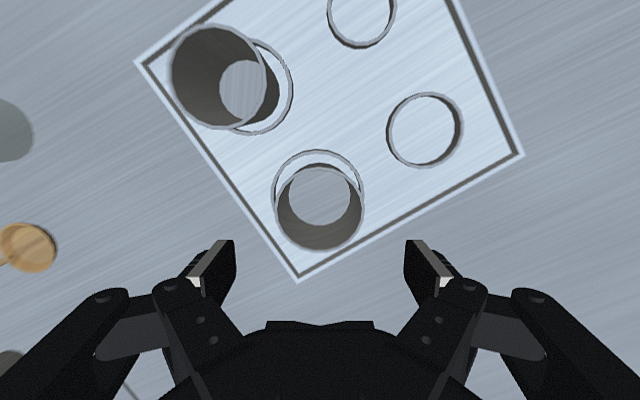

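Emit:
drive_tool(commands=[{"tx": 0,"ty": -1,"tz": 1,"rx": 0,"ry": 0,"rz": 0,"grip": -1},{"tx": 0.1,"ty": -1,"tz": 0,"rx": 0,"ry": 0,"rz": 0,"grip": -1},{"tx": 0.1,"ty": -1,"tz": 0,"rx": 0,"ry": 0,"rz": 0,"grip": -1},{"tx": 0.1,"ty": -1,"tz": 0,"rx": 0,"ry": 0,"rz": 0,"grip": -1},{"tx": 0.1,"ty": -1,"tz": 0,"rx": 0,"ry": 0,"rz": 0,"grip": -1},{"tx": 0.1,"ty": -1,"tz": 0,"rx": 0,"ry": 0,"rz": 0,"grip": -1},{"tx": 0.1,"ty": -1,"tz": 0,"rx": 0,"ry": 0,"rz": 0,"grip": -1},{"tx": 0.1,"ty": -1,"tz": 0,"rx": 0,"ry": 0,"rz": 0,"grip": -1},{"tx": 0.1,"ty": -1,"tz": 0,"rx": 0,"ry": 0,"rz": 0,"grip": -1},{"tx": 0.1,"ty": -1,"tz": 0,"rx": 0,"ry": 0,"rz": 0,"grip": -1}])

```text
clock: 21.62
tcp_pos: [0.6129, -0.0045, 0.1283]
orientation: [0.726, 3.056, 0.0]
contact_force: [-0.2, 0.7, 0.2]
grip_width: 0.0854
```

Emit:
drive_tool(commands=[{"tx": 0.1,"ty": -1,"tz": 0,"rx": 0,"ry": 0,"rz": 0,"grip": -1},{"tx": 0,"ty": -1,"tz": 0,"rx": 0,"ry": 0,"rz": 0,"grip": -1},{"tx": 0,"ty": -1,"tz": 0,"rx": 0,"ry": 0,"rz": 0,"grip": -1},{"tx": 0,"ty": -1,"tz": 0,"rx": 0,"ry": 0,"rz": 0,"grip": -1},{"tx": 0,"ty": -1,"tz": 0,"rx": 0,"ry": 0,"rz": 0,"grip": -1},{"tx": 0,"ty": -1,"tz": 0,"rx": 0,"ry": 0,"rz": 0,"grip": -1},{"tx": 0,"ty": -1,"tz": 0,"rx": 0,"ry": 0,"rz": 0,"grip": -1},{"tx": 0,"ty": -1,"tz": 0,"rx": 0,"ry": 0,"rz": 0,"grip": -1},{"tx": 0,"ty": -1,"tz": 0,"rx": 0,"ry": 0,"rz": 0,"grip": -1},{"tx": 0,"ty": -0.4,"tz": 0,"rx": 0,"ry": 0,"rz": 0,"grip": -1}])

```text
clock: 22.88
tcp_pos: [0.6145, -0.1934, 0.1284]
orientation: [0.73, 3.056, -0.001]
contact_force: [0.6, 0.2, -0.5]
grip_width: 0.0855
```

Run:
```python
from h import *
o,f,W=wrist('w12.png');print(o['tcp_pos'],np.round(o['joints'],2),o['grip_width'])
print(ring(W,.616,-.1915,.05,.064,.0219,.035),ring(W,.593,-.356,.04,.053,.0163,.03))
w=W.reshape(-1,3)
for x,y in[(.642,-.14),(.59,-.243)]:
    q=w[(abs(w[:,0]-x)<.025)&(abs(w[:,1]-y)<.025)];print(x,y,len(q),np.nanmax(q[:,2]) if len(q) else 0)
```

```text
[ 0.61448817 -0.1933717   0.12836761] [-0.01  0.55  0.3   1.74 -0.2   0.88  1.48] 0.08545161692819314
(array([ 0.617, -0.19 ]), 683, np.float64(0.0008), np.float64(0.0551)) (array([ 0.5936, -0.3548]), 598, np.float64(0.0006), np.float64(0.0446))
0.642 -0.14 19075 0.22690512670083363
0.59 -0.243 18790 0.22751847966438252
```

View pics/w12.png

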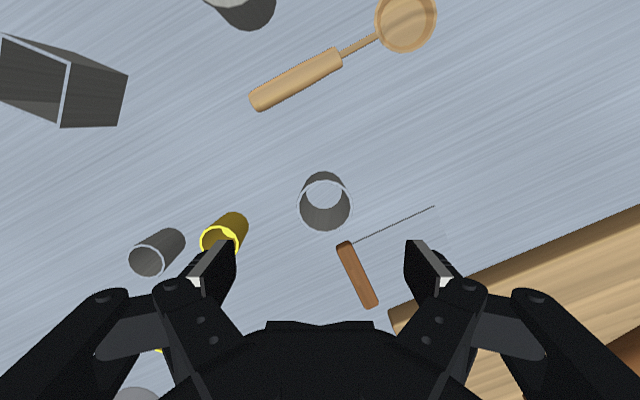

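Emit:
drive_tool(commands=[{"tx": 0.1,"ty": 0.1,"tz": -0.2,"rx": 0,"ry": 0,"rz": 0,"grip": -1},{"tx": 0,"ty": 0,"tz": -1,"rx": 0,"ry": 0,"rz": 0,"grip": -1},{"tx": 0,"ty": 0,"tz": -1,"rx": 0,"ry": 0,"rz": 0,"grip": -1},{"tx": 0,"ty": 0,"tz": -1,"rx": 0,"ry": 0,"rz": 0,"grip": -1},{"tx": 0,"ty": 0,"tz": -1,"rx": 0,"ry": 0,"rz": 0,"grip": -1},{"tx": 0,"ty": 0,"tz": -1,"rx": 0,"ry": 0,"rz": 0,"grip": -1},{"tx": 0,"ty": 0,"tz": 0,"rx": 0,"ry": 0,"rz": 0,"grip": -1}])

```text
clock: 23.8
tcp_pos: [0.6154, -0.1888, 0.0221]
orientation: [-0.726, -3.053, 0.0]
contact_force: [0.6, -0.5, 0.0]
grip_width: 0.0855
```

Emit:
drive_tool(commands=[{"tx": 0,"ty": 0,"tz": 0,"rx": 0,"ry": 0,"rz": 0,"grip": 1},{"tx": 0,"ty": 0,"tz": 0,"rx": 0,"ry": 0,"rz": 0,"grip": 1},{"tx": 0,"ty": 0,"tz": 0,"rx": 0,"ry": 0,"rz": 0,"grip": 1},{"tx": 0,"ty": 0,"tz": 0,"rx": 0,"ry": 0,"rz": 0,"grip": 1},{"tx": 0,"ty": 0,"tz": 0,"rx": 0,"ry": 0,"rz": 0,"grip": 1},{"tx": 0,"ty": 0,"tz": 0,"rx": 0,"ry": 0,"rz": 0,"grip": 1},{"tx": 0,"ty": 0,"tz": 0,"rx": 0,"ry": 0,"rz": 0,"grip": 1}])

```text
clock: 24.68
tcp_pos: [0.6175, -0.1895, 0.0254]
orientation: [0.726, 3.055, 0.0]
contact_force: [-0.3, -1.0, 5.8]
grip_width: 0.0434
```

Emit:
drive_tool(commands=[{"tx": 0,"ty": 0,"tz": 0.3,"rx": 0,"ry": 0,"rz": 0,"grip": 1},{"tx": 0,"ty": 0,"tz": 0.7,"rx": 0,"ry": 0,"rz": 0,"grip": 1},{"tx": 0,"ty": 0,"tz": 1,"rx": 0,"ry": 0,"rz": 0,"grip": 1},{"tx": 0,"ty": 0,"tz": 1,"rx": 0,"ry": 0,"rz": 0,"grip": 1},{"tx": 0,"ty": 0,"tz": 1,"rx": 0,"ry": 0,"rz": 0,"grip": 1}])

```text
clock: 25.3
tcp_pos: [0.6171, -0.1893, 0.1063]
orientation: [0.727, 3.055, 0.0]
contact_force: [0.4, 0.5, -0.3]
grip_width: 0.0433
```

Run:
```python
from h import *
o,f,W=wrist('w13.png');print(o['tcp_pos'],o['contact_force'],o['grip_width'])
zt=o['tcp_pos'][2]+.031
print(ring(W,*o['tcp_pos'][:2],zt-.008,zt+.006,.0219,.04))
```

```text
[ 0.61705327 -0.18931527  0.10626619] [ 0.42077527  0.46663828 -0.33863587] 0.043324586110309087
(array([ 0.6162, -0.1888]), 3794, np.float64(0.001), np.float64(0.1357))
```

View pics/w13.png

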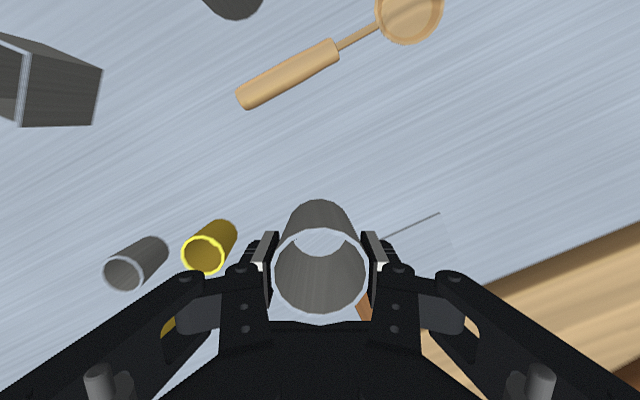

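Emit:
drive_tool(commands=[{"tx": 0,"ty": 0.5,"tz": 0.5,"rx": 0,"ry": 0,"rz": 0,"grip": 1},{"tx": -0.1,"ty": 1,"tz": 0,"rx": 0,"ry": 0,"rz": 0,"grip": 1},{"tx": -0.1,"ty": 1,"tz": 0,"rx": 0,"ry": 0,"rz": 0,"grip": 1},{"tx": -0.1,"ty": 1,"tz": 0,"rx": 0,"ry": 0,"rz": 0,"grip": 1},{"tx": -0.1,"ty": 1,"tz": 0,"rx": 0,"ry": 0,"rz": 0,"grip": 1},{"tx": -0.1,"ty": 1,"tz": 0,"rx": 0,"ry": 0,"rz": 0,"grip": 1},{"tx": -0.1,"ty": 1,"tz": 0,"rx": 0,"ry": 0,"rz": 0,"grip": 1},{"tx": -0.1,"ty": 1,"tz": 0,"rx": 0,"ry": 0,"rz": 0,"grip": 1},{"tx": -0.1,"ty": 1,"tz": 0,"rx": 0,"ry": 0,"rz": 0,"grip": 1},{"tx": -0.1,"ty": 1,"tz": 0,"rx": 0,"ry": 0,"rz": 0,"grip": 1}])

```text
clock: 26.6
tcp_pos: [0.5986, 0.0021, 0.1143]
orientation: [0.727, 3.056, 0.0]
contact_force: [0.1, 0.2, -0.7]
grip_width: 0.0435
```

Emit:
drive_tool(commands=[{"tx": -0.1,"ty": 1,"tz": 0,"rx": 0,"ry": 0,"rz": 0,"grip": 1},{"tx": -0.1,"ty": 1,"tz": 0,"rx": 0,"ry": 0,"rz": 0,"grip": 1},{"tx": -0.1,"ty": 1,"tz": 0,"rx": 0,"ry": 0,"rz": 0,"grip": 1},{"tx": -0.1,"ty": 1,"tz": 0,"rx": 0,"ry": 0,"rz": 0,"grip": 1},{"tx": -0.1,"ty": 1,"tz": 0,"rx": 0,"ry": 0,"rz": 0,"grip": 1},{"tx": -0.1,"ty": 1,"tz": 0,"rx": 0,"ry": 0,"rz": 0,"grip": 1},{"tx": -0.1,"ty": 1,"tz": 0,"rx": 0,"ry": 0,"rz": 0,"grip": 1},{"tx": -0.1,"ty": 1,"tz": 0,"rx": 0,"ry": 0,"rz": 0,"grip": 1},{"tx": 0,"ty": 1,"tz": 0,"rx": 0,"ry": 0,"rz": 0,"grip": 1},{"tx": 0,"ty": 1,"tz": 0,"rx": 0,"ry": 0,"rz": 0,"grip": 1}])

```text
clock: 27.85
tcp_pos: [0.5828, 0.2021, 0.1143]
orientation: [0.727, 3.056, 0.0]
contact_force: [-0.3, -1.0, -1.6]
grip_width: 0.0437
```

Emit:
drive_tool(commands=[{"tx": 0,"ty": 1,"tz": 0,"rx": 0,"ry": 0,"rz": 0,"grip": 1},{"tx": 0,"ty": 1,"tz": 0,"rx": 0,"ry": 0,"rz": 0,"grip": 1},{"tx": 0,"ty": 1,"tz": 0,"rx": 0,"ry": 0,"rz": 0,"grip": 1},{"tx": 0,"ty": 1,"tz": 0,"rx": 0,"ry": 0,"rz": 0,"grip": 1},{"tx": 0,"ty": 0.9,"tz": -0.5,"rx": 0,"ry": 0,"rz": 0,"grip": 1},{"tx": 0,"ty": 0,"tz": -1,"rx": 0,"ry": 0,"rz": 0,"grip": 1},{"tx": 0,"ty": 0,"tz": -1,"rx": 0,"ry": 0,"rz": 0,"grip": 1},{"tx": 0,"ty": 0,"tz": -0.5,"rx": 0,"ry": 0,"rz": 0,"grip": 1},{"tx": 0,"ty": 0,"tz": 0,"rx": 0,"ry": 0,"rz": 0,"grip": 1}])

```text
clock: 28.98
tcp_pos: [0.5823, 0.2975, 0.0529]
orientation: [-0.728, -3.055, 0.003]
contact_force: [0.1, -0.3, -0.6]
grip_width: 0.0436
```

Run:
```python
from h import *
o,f,W=wrist('w14.png');print(o['tcp_pos'],o['contact_force'],o['grip_width'])
zt=o['tcp_pos'][2]+.031
print(ring(W,*o['tcp_pos'][:2],zt-.008,zt+.006,.0219,.04))
print(ring(W,.583,.2995,.012,.0185,.0295,.04))
```

```text
[0.58227371 0.29748047 0.05293907] [ 0.09089665 -0.33361378 -0.62792171] 0.04355885351477439
(array([0.5816, 0.298 ]), 3767, np.float64(0.001), np.float64(0.0824))
(array([0.5833, 0.3001]), 770, np.float64(0.0008), np.float64(0.0153))
```

View pics/w14.png

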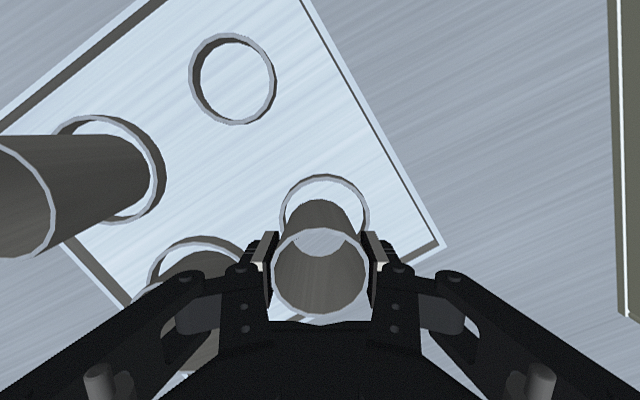

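Emit:
drive_tool(commands=[{"tx": 0.05,"ty": 0.1,"tz": -0.5,"rx": 0,"ry": 0,"rz": 0,"grip": 1},{"tx": 0,"ty": 0,"tz": -0.5,"rx": 0,"ry": 0,"rz": 0,"grip": 1},{"tx": 0,"ty": 0,"tz": -0.15,"rx": 0,"ry": 0,"rz": 0,"grip": 1},{"tx": 0,"ty": 0,"tz": 0,"rx": 0,"ry": 0,"rz": 0,"grip": 1}])

```text
clock: 29.52
tcp_pos: [0.5835, 0.3007, 0.0309]
orientation: [-0.726, -3.056, 0.001]
contact_force: [0.6, 0.4, -0.2]
grip_width: 0.0437
```

Emit:
drive_tool(commands=[{"tx": 0,"ty": 0,"tz": 0,"rx": 0,"ry": 0,"rz": 0,"grip": -1},{"tx": 0,"ty": 0,"tz": 0,"rx": 0,"ry": 0,"rz": 0,"grip": -1},{"tx": 0,"ty": 0,"tz": 0,"rx": 0,"ry": 0,"rz": 0,"grip": -1},{"tx": 0,"ty": 0,"tz": 0,"rx": 0,"ry": 0,"rz": 0,"grip": -1},{"tx": 0,"ty": 0,"tz": 0.3,"rx": 0,"ry": 0,"rz": 0,"grip": -1},{"tx": 0,"ty": 0,"tz": 1,"rx": 0,"ry": 0,"rz": 0,"grip": -1},{"tx": 0,"ty": 0,"tz": 1,"rx": 0,"ry": 0,"rz": 0,"grip": -1},{"tx": 0,"ty": 0,"tz": 1,"rx": 0,"ry": 0,"rz": 0,"grip": -1},{"tx": 0,"ty": 0,"tz": 1,"rx": 0,"ry": 0,"rz": 0,"grip": -1},{"tx": 0,"ty": 0,"tz": 1,"rx": 0,"ry": 0,"rz": 0,"grip": -1}])

```text
clock: 30.78
tcp_pos: [0.5838, 0.3009, 0.139]
orientation: [0.727, 3.056, 0.001]
contact_force: [-0.8, 0.4, -0.0]
grip_width: 0.0852
```

Run:
```python
from h import *
o,f,W=wrist('w15.png');print(o['tcp_pos'],o['contact_force'],o['grip_width'])
print(ring(W,.583,.2995,.054,.066,.0219,.04),ring(W,.583,.2995,.012,.0185,.0295,.04),ring(W,.593,.1955,.046,.058,.0328,.05))
```

```text
[0.58382449 0.3008535  0.13900093] [-0.77047237  0.35197885 -0.03607106] 0.08524170469306036
(array([0.5832, 0.3002]), 640, np.float64(0.0008), np.float64(0.0592)) (array([0.583 , 0.3003]), 519, np.float64(0.0011), np.float64(0.0154)) (array([0.5945, 0.1973]), 695, np.float64(0.0006), np.float64(0.0511))
```

View pics/w15.png

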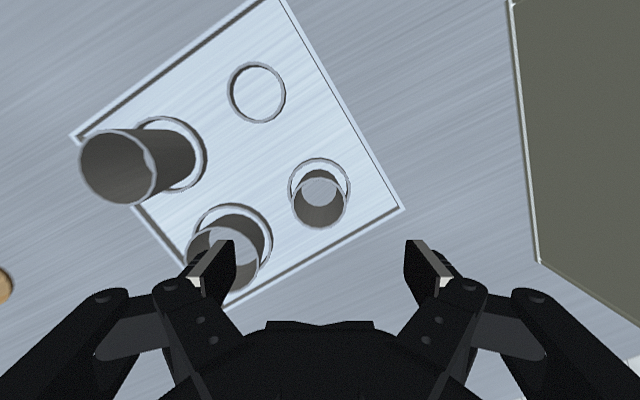

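Emit:
drive_tool(commands=[{"tx": 0,"ty": -1,"tz": 0,"rx": 0,"ry": 0,"rz": 0,"grip": -1},{"tx": 0,"ty": -1,"tz": 0,"rx": 0,"ry": 0,"rz": 0,"grip": -1},{"tx": 0,"ty": -1,"tz": 0,"rx": 0,"ry": 0,"rz": 0,"grip": -1},{"tx": 0,"ty": -1,"tz": 0,"rx": 0,"ry": 0,"rz": -0.2,"grip": -1},{"tx": 0,"ty": -1,"tz": 0,"rx": 0,"ry": 0,"rz": -0.2,"grip": -1},{"tx": 0,"ty": -1,"tz": 0,"rx": 0,"ry": 0,"rz": -0.2,"grip": -1},{"tx": 0,"ty": -1,"tz": 0,"rx": 0,"ry": 0,"rz": -0.2,"grip": -1},{"tx": 0,"ty": -1,"tz": 0,"rx": 0,"ry": 0,"rz": -0.2,"grip": -1},{"tx": 0,"ty": -1,"tz": 0,"rx": 0,"ry": 0,"rz": -0.2,"grip": -1},{"tx": 0,"ty": -1,"tz": 0,"rx": 0,"ry": 0,"rz": -0.2,"grip": -1}])

```text
clock: 32.08
tcp_pos: [0.5838, 0.0995, 0.1373]
orientation: [1.024, 2.97, 0.0]
contact_force: [0.7, -0.3, 0.2]
grip_width: 0.0856
```

Emit:
drive_tool(commands=[{"tx": 0,"ty": -1,"tz": 0,"rx": 0,"ry": 0,"rz": -0.2,"grip": -0.3},{"tx": 0,"ty": -1,"tz": 0,"rx": 0,"ry": 0,"rz": -0.2,"grip": -0.3},{"tx": 0,"ty": -1,"tz": 0,"rx": 0,"ry": 0,"rz": -0.2,"grip": -0.3},{"tx": 0,"ty": -1,"tz": 0,"rx": 0,"ry": 0,"rz": -0.2,"grip": -0.3},{"tx": 0,"ty": -1,"tz": 0,"rx": 0,"ry": 0,"rz": -0.2,"grip": -0.3},{"tx": 0,"ty": -1,"tz": 0,"rx": 0,"ry": 0,"rz": -0.2,"grip": -0.3},{"tx": 0,"ty": -1,"tz": 0,"rx": 0,"ry": 0,"rz": -0.2,"grip": -0.3},{"tx": 0,"ty": -1,"tz": 0,"rx": 0,"ry": 0,"rz": -0.2,"grip": -0.3},{"tx": 0,"ty": -1,"tz": 0,"rx": 0,"ry": 0,"rz": -0.2,"grip": -0.3},{"tx": 0,"ty": -1,"tz": 0,"rx": 0,"ry": 0,"rz": -0.2,"grip": -0.3}])

```text
clock: 33.33
tcp_pos: [0.5838, -0.1005, 0.1373]
orientation: [1.427, 2.799, 0.0]
contact_force: [0.6, -0.4, 0.8]
grip_width: 0.0554
```

Run:
```python
from h import *
o=status.get_obs();print(o['clock'],o['tcp_pos'],np.round(o['joints'],2),toolT(o)[:3,1],o['grip_width'])
```

```text
33.325 [ 0.58377261 -0.10053237  0.13729535] [-0.26  0.48  0.43  1.87 -0.26  0.85  0.92] [8.09544338e-01 5.87058738e-01 4.46231449e-05] 0.055365350750976795
```

Emit:
drive_tool(commands=[{"tx": 0.1,"ty": -1,"tz": 0,"rx": 0,"ry": 0,"rz": -0.2,"grip": -0.3},{"tx": 0.1,"ty": -1,"tz": 0,"rx": 0,"ry": 0,"rz": -0.2,"grip": -0.3},{"tx": 0.1,"ty": -1,"tz": 0,"rx": 0,"ry": 0,"rz": -0.2,"grip": -0.3},{"tx": 0.1,"ty": -1,"tz": 0,"rx": 0,"ry": 0,"rz": -0.2,"grip": -0.3},{"tx": 0.1,"ty": -1,"tz": 0,"rx": 0,"ry": 0,"rz": -0.2,"grip": -0.3},{"tx": 0,"ty": -1,"tz": 0,"rx": 0,"ry": 0,"rz": -0.2,"grip": -0.3},{"tx": 0,"ty": -1,"tz": 0,"rx": 0,"ry": 0,"rz": 0,"grip": -0.3},{"tx": 0,"ty": -1,"tz": 0,"rx": 0,"ry": 0,"rz": 0,"grip": -0.3},{"tx": 0,"ty": -1,"tz": 0,"rx": 0,"ry": 0,"rz": 0,"grip": -0.3},{"tx": 0,"ty": -1,"tz": 0,"rx": 0,"ry": 0,"rz": 0,"grip": -0.3}])

```text
clock: 34.58
tcp_pos: [0.5937, -0.3005, 0.1373]
orientation: [1.654, 2.671, 0.0]
contact_force: [0.5, 0.1, 0.8]
grip_width: 0.0559
```

Emit:
drive_tool(commands=[{"tx": 0,"ty": -1,"tz": 0,"rx": 0,"ry": 0,"rz": 0,"grip": -0.3},{"tx": 0,"ty": -1,"tz": 0,"rx": 0,"ry": 0,"rz": 0,"grip": -0.3},{"tx": 0,"ty": -0.6,"tz": -0.5,"rx": 0,"ry": 0,"rz": 0,"grip": -0.3},{"tx": 0,"ty": 0,"tz": -0.5,"rx": 0,"ry": 0,"rz": 0,"grip": -0.3},{"tx": 0,"ty": 0,"tz": 0,"rx": 0,"ry": 0,"rz": 0,"grip": -0.3}])

```text
clock: 35.2
tcp_pos: [0.5932, -0.3496, 0.1155]
orientation: [-1.651, -2.669, -0.001]
contact_force: [-0.3, 0.3, 0.6]
grip_width: 0.0553
```

Run:
```python
from h import *
o,f,W=wrist('w16.png');print(o['tcp_pos'],np.round(o['joints'],2),toolT(o)[:3,1],o['grip_width'])
print(ring(W,.593,-.356,.04,.053,.0163,.03))
```

```text
[ 0.59322563 -0.34962797  0.11549218] [ 0.13  0.66  0.46  1.64 -0.34  0.93  1.18] [ 0.89488248  0.44630009 -0.0012576 ] 0.05528493512527178
(array([ 0.5935, -0.3553]), 514, np.float64(0.0007), np.float64(0.0451))
```

View pics/w16.png

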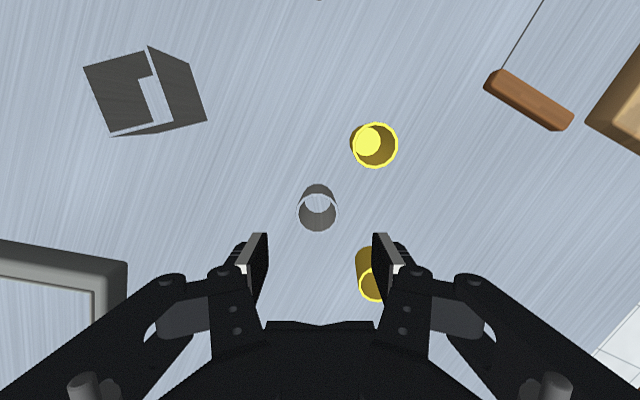

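Emit:
drive_tool(commands=[{"tx": 0,"ty": -0.2,"tz": 0,"rx": 0,"ry": 0,"rz": 0,"grip": -0.3},{"tx": 0,"ty": 0,"tz": -1,"rx": 0,"ry": 0,"rz": 0,"grip": -0.3},{"tx": 0,"ty": 0,"tz": -1,"rx": 0,"ry": 0,"rz": 0,"grip": -0.3},{"tx": 0,"ty": 0,"tz": -1,"rx": 0,"ry": 0,"rz": 0,"grip": -0.3},{"tx": 0,"ty": 0,"tz": -1,"rx": 0,"ry": 0,"rz": 0,"grip": -0.3},{"tx": 0,"ty": 0,"tz": -0.6,"rx": 0,"ry": 0,"rz": 0,"grip": -0.3},{"tx": 0,"ty": 0,"tz": 0,"rx": 0,"ry": 0,"rz": 0,"grip": -0.3}])

```text
clock: 36.12
tcp_pos: [0.5931, -0.3549, 0.024]
orientation: [-1.653, -2.669, 0.0]
contact_force: [-0.3, -0.0, 0.1]
grip_width: 0.0555
```

Emit:
drive_tool(commands=[{"tx": 0,"ty": 0,"tz": 0,"rx": 0,"ry": 0,"rz": 0,"grip": 1},{"tx": 0,"ty": 0,"tz": 0,"rx": 0,"ry": 0,"rz": 0,"grip": 1},{"tx": 0,"ty": 0,"tz": 0,"rx": 0,"ry": 0,"rz": 0,"grip": 1},{"tx": 0,"ty": 0,"tz": 0,"rx": 0,"ry": 0,"rz": 0,"grip": 1},{"tx": 0,"ty": 0,"tz": 0,"rx": 0,"ry": 0,"rz": 0,"grip": 1},{"tx": 0,"ty": 0,"tz": 0,"rx": 0,"ry": 0,"rz": 0,"grip": 1}])

```text
clock: 36.88
tcp_pos: [0.5943, -0.3559, 0.0263]
orientation: [1.654, 2.669, -0.0]
contact_force: [-1.0, -0.4, 6.2]
grip_width: 0.0334
```

Emit:
drive_tool(commands=[{"tx": 0,"ty": 0,"tz": 0.3,"rx": 0,"ry": 0,"rz": 0,"grip": 1},{"tx": 0,"ty": 0,"tz": 0.7,"rx": 0,"ry": 0,"rz": 0,"grip": 1},{"tx": 0,"ty": 0,"tz": 1,"rx": 0,"ry": 0,"rz": 0,"grip": 1},{"tx": 0,"ty": 0,"tz": 1,"rx": 0,"ry": 0,"rz": 0,"grip": 1},{"tx": 0,"ty": 0,"tz": 1,"rx": 0,"ry": 0,"rz": 0,"grip": 1},{"tx": 0,"ty": 0,"tz": 1,"rx": 0,"ry": 0,"rz": 0,"grip": 1}])

```text
clock: 37.62
tcp_pos: [0.5939, -0.3553, 0.1271]
orientation: [1.654, 2.67, 0.0]
contact_force: [0.3, 0.4, -0.7]
grip_width: 0.0336
```

Run:
```python
from h import *
o,f,W=wrist('w17.png');print(o['tcp_pos'],o['contact_force'],o['grip_width'])
zt=o['tcp_pos'][2]+.024
print(ring(W,*o['tcp_pos'][:2],zt-.008,zt+.006,.0163,.04))
```

```text
[ 0.59388018 -0.35527599  0.12708751] [ 0.30711118  0.38139751 -0.73710712] 0.03359742292519157
(array([ 0.5933, -0.3541]), 2274, np.float64(0.0013), np.float64(0.1465))
```

View pics/w17.png

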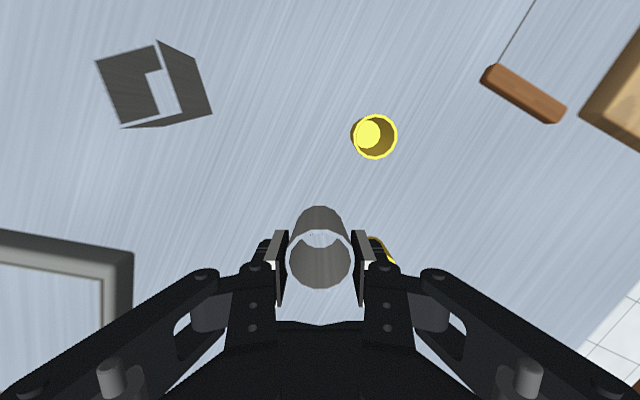

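Emit:
drive_tool(commands=[{"tx": 0,"ty": 0.5,"tz": 1,"rx": 0,"ry": 0,"rz": 0,"grip": 1},{"tx": -0.1,"ty": 1,"tz": 0.3,"rx": 0,"ry": 0,"rz": 0,"grip": 1},{"tx": -0.1,"ty": 1,"tz": 0,"rx": 0,"ry": 0,"rz": 0,"grip": 1},{"tx": -0.1,"ty": 1,"tz": 0,"rx": 0,"ry": 0,"rz": 0,"grip": 1},{"tx": -0.1,"ty": 1,"tz": 0,"rx": 0,"ry": 0,"rz": 0,"grip": 1},{"tx": -0.1,"ty": 1,"tz": 0,"rx": 0,"ry": 0,"rz": 0,"grip": 1},{"tx": -0.1,"ty": 1,"tz": 0,"rx": 0,"ry": 0,"rz": 0,"grip": 1},{"tx": -0.1,"ty": 1,"tz": 0,"rx": 0,"ry": 0,"rz": 0,"grip": 1},{"tx": -0.1,"ty": 1,"tz": 0,"rx": 0,"ry": 0,"rz": 0,"grip": 1},{"tx": -0.1,"ty": 1,"tz": 0,"rx": 0,"ry": 0,"rz": 0,"grip": 1}])

```text
clock: 38.92
tcp_pos: [0.5756, -0.1639, 0.1513]
orientation: [1.654, 2.671, 0.0]
contact_force: [-0.5, -0.0, 0.1]
grip_width: 0.0332
```

Emit:
drive_tool(commands=[{"tx": -0.2,"ty": 1,"tz": 0,"rx": 0,"ry": 0,"rz": 0,"grip": 1},{"tx": -0.2,"ty": 1,"tz": 0,"rx": 0,"ry": 0,"rz": 0,"grip": 1},{"tx": -0.2,"ty": 1,"tz": 0,"rx": 0,"ry": 0,"rz": 0,"grip": 1},{"tx": -0.2,"ty": 1,"tz": 0,"rx": 0,"ry": 0,"rz": 0,"grip": 1},{"tx": -0.2,"ty": 1,"tz": 0,"rx": 0,"ry": 0,"rz": 0,"grip": 1},{"tx": -0.2,"ty": 1,"tz": 0,"rx": 0,"ry": 0,"rz": 0,"grip": 1},{"tx": -0.2,"ty": 1,"tz": 0,"rx": 0,"ry": 0,"rz": 0,"grip": 1},{"tx": -0.2,"ty": 1,"tz": 0,"rx": 0,"ry": 0,"rz": 0,"grip": 1},{"tx": -0.2,"ty": 1,"tz": 0,"rx": 0,"ry": 0,"rz": 0,"grip": 1},{"tx": -0.2,"ty": 1,"tz": 0,"rx": 0,"ry": 0,"rz": 0,"grip": 1}])

```text
clock: 40.17
tcp_pos: [0.5353, 0.036, 0.1514]
orientation: [1.654, 2.671, 0.0]
contact_force: [-0.1, -0.7, -0.8]
grip_width: 0.0339
```

Emit:
drive_tool(commands=[{"tx": -0.2,"ty": 1,"tz": 0,"rx": 0,"ry": 0,"rz": 0,"grip": 1},{"tx": -0.2,"ty": 1,"tz": 0,"rx": 0,"ry": 0,"rz": 0,"grip": 1},{"tx": -0.2,"ty": 1,"tz": 0,"rx": 0,"ry": 0,"rz": 0,"grip": 1},{"tx": -0.2,"ty": 1,"tz": 0,"rx": 0,"ry": 0,"rz": 0,"grip": 1},{"tx": -0.2,"ty": 1,"tz": 0,"rx": 0,"ry": 0,"rz": 0,"grip": 1},{"tx": -0.2,"ty": 1,"tz": 0,"rx": 0,"ry": 0,"rz": 0,"grip": 1},{"tx": -0.2,"ty": 1,"tz": 0,"rx": 0,"ry": 0,"rz": 0,"grip": 1},{"tx": -0.2,"ty": 1,"tz": 0,"rx": 0,"ry": 0,"rz": 0,"grip": 1},{"tx": -0.3,"ty": 1,"tz": 0,"rx": 0,"ry": 0,"rz": 0,"grip": 1},{"tx": -0.4,"ty": 1,"tz": 0,"rx": 0,"ry": 0,"rz": 0,"grip": 1}])

```text
clock: 41.42
tcp_pos: [0.4892, 0.2358, 0.1514]
orientation: [1.654, 2.67, 0.0]
contact_force: [0.6, -0.7, -0.4]
grip_width: 0.0331
```

Run:
```python
from h import *
o=status.get_obs();print(o['clock'],o['tcp_pos'],np.round(o['joints'],2),toolT(o)[:3,1],o['grip_width'])
```

```text
41.425 [0.48917457 0.2358166  0.15135813] [-0.9   0.38  0.42  1.97 -0.2   0.83  0.09] [8.95377175e-01 4.45308499e-01 2.35452657e-04] 0.03310390605027055
```

Emit:
drive_tool(commands=[{"tx": -0.3,"ty": 1,"tz": 0,"rx": 0,"ry": 0,"rz": 0,"grip": 1},{"tx": -0.2,"ty": 1,"tz": 0,"rx": 0,"ry": 0,"rz": 0,"grip": 1},{"tx": 0,"ty": 0.7,"tz": 0,"rx": 0,"ry": 0,"rz": 0,"grip": 1},{"tx": 0,"ty": 0,"tz": -0.8,"rx": 0,"ry": 0,"rz": 0,"grip": 1},{"tx": 0,"ty": 0,"tz": -1,"rx": 0,"ry": 0,"rz": 0,"grip": 1},{"tx": 0,"ty": 0,"tz": -1,"rx": 0,"ry": 0,"rz": 0,"grip": 1},{"tx": 0,"ty": 0,"tz": -1,"rx": 0,"ry": 0,"rz": 0,"grip": 1},{"tx": 0,"ty": 0,"tz": -1,"rx": 0,"ry": 0,"rz": 0,"grip": 1},{"tx": 0,"ty": 0,"tz": 0,"rx": 0,"ry": 0,"rz": 0,"grip": 1}])

```text
clock: 42.55
tcp_pos: [0.4787, 0.2867, 0.0532]
orientation: [-1.656, -2.669, 0.007]
contact_force: [0.5, -0.3, -0.0]
grip_width: 0.0333
```

Run:
```python
from h import *
o,f,W=wrist('w18.png');print(o['tcp_pos'],o['contact_force'],o['grip_width'])
zt=o['tcp_pos'][2]+.021
print(ring(W,*o['tcp_pos'][:2],zt-.006,zt+.006,.0163,.04))
print(ring(W,.479,.2898,.012,.0185,.0245,.035))
```

```text
[0.47874185 0.28665307 0.05318654] [ 0.49926552 -0.30028926 -0.00758511] 0.0332611995391841
(array([0.4782, 0.2879]), 2171, np.float64(0.0011), np.float64(0.0724))
(array([0.4786, 0.2904]), 724, np.float64(0.0008), np.float64(0.0153))
```

View pics/w18.png

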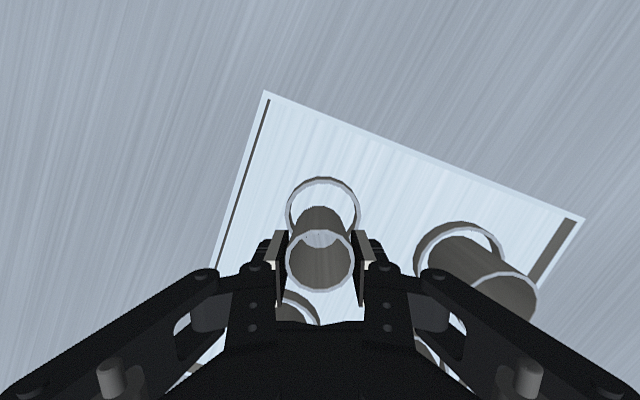

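Emit:
drive_tool(commands=[{"tx": 0,"ty": 0.05,"tz": -0.5,"rx": 0,"ry": 0,"rz": 0,"grip": 1},{"tx": 0,"ty": 0,"tz": -0.5,"rx": 0,"ry": 0,"rz": 0,"grip": 1},{"tx": 0,"ty": 0,"tz": -0.1,"rx": 0,"ry": 0,"rz": 0,"grip": 1},{"tx": 0,"ty": 0,"tz": 0,"rx": 0,"ry": 0,"rz": 0,"grip": 1}])

```text
clock: 43.1
tcp_pos: [0.4797, 0.2898, 0.0332]
orientation: [-1.654, -2.671, 0.0]
contact_force: [-0.2, -0.6, 0.5]
grip_width: 0.0336
```

Emit:
drive_tool(commands=[{"tx": 0,"ty": 0,"tz": 0,"rx": 0,"ry": 0,"rz": 0,"grip": -0.3},{"tx": 0,"ty": 0,"tz": 0,"rx": 0,"ry": 0,"rz": 0,"grip": -0.3},{"tx": 0,"ty": 0,"tz": 0,"rx": 0,"ry": 0,"rz": 0,"grip": -0.3},{"tx": 0,"ty": 0,"tz": 0.3,"rx": 0,"ry": 0,"rz": 0,"grip": -0.3},{"tx": 0,"ty": 0,"tz": 1,"rx": 0,"ry": 0,"rz": 0,"grip": -0.3},{"tx": 0,"ty": 0,"tz": 1,"rx": 0,"ry": 0,"rz": 0,"grip": -0.3},{"tx": 0,"ty": 0,"tz": 1,"rx": 0,"ry": 0,"rz": 0,"grip": -0.3},{"tx": 0,"ty": 0,"tz": 1,"rx": 0,"ry": 0,"rz": 0,"grip": -0.3},{"tx": 0,"ty": 0,"tz": 1,"rx": 0,"ry": 0,"rz": 0,"grip": -0.3},{"tx": 0,"ty": 0,"tz": 1,"rx": 0,"ry": 0,"rz": 0,"grip": -0.3}])

```text
clock: 44.35
tcp_pos: [0.4797, 0.2897, 0.1604]
orientation: [1.654, 2.671, 0.001]
contact_force: [0.7, 0.0, -0.7]
grip_width: 0.0559
```

Run:
```python
from h import *
o,f,W=wrist('w19.png');print(o['tcp_pos'],o['contact_force'],o['grip_width'])
print(ring(W,.4786,.2904,.044,.056,.0163,.03),ring(W,.479,.2898,.012,.0185,.0245,.035))
for c in['scene','side']:
    f=eyes.grab_frame(c);save(f,c+'9.png');w=cloud(f)
    for n,x,y,z,rr in[('wide',.593,.1955,.052,.0328),('tall',.4887,.1858,.08,.0272),('medium',.583,.3,.06,.0219),('small',.4786,.2904,.05,.0163)]: print(c,n,ring(w,x,y,z-.005,z+.006,rr,.045))
```

```text
[0.4797453  0.28971949 0.16040396] [ 0.7401427   0.02109241 -0.66926735] 0.055909432470334246
(array([0.4792, 0.29  ]), 365, np.float64(0.0007), np.float64(0.0491)) (array([0.4786, 0.2905]), 398, np.float64(0.001), np.float64(0.0155))
scene wide (array([0.596 , 0.1944]), 146, np.float64(0.0009), np.float64(0.0511))
scene tall (array([0.4906, 0.1825]), 120, np.float64(0.0011), np.float64(0.0786))
scene medium (array([0.5845, 0.297 ]), 87, np.float64(0.0012), np.float64(0.0587))
scene small (array([0.4806, 0.2875]), 62, np.float64(0.0012), np.float64(0.0489))
side wide (array([0.5913, 0.197 ]), 72, np.float64(0.0015), np.float64(0.0503))
side tall (array([0.4861, 0.1846]), 77, np.float64(0.0009), np.float64(0.0784))
side medium (array([0.5802, 0.2997]), 46, np.float64(0.0013), np.float64(0.0578))
side small (array([0.4756, 0.2888]), 34, np.float64(0.0012), np.float64(0.0487))
```

View pics/w19.png

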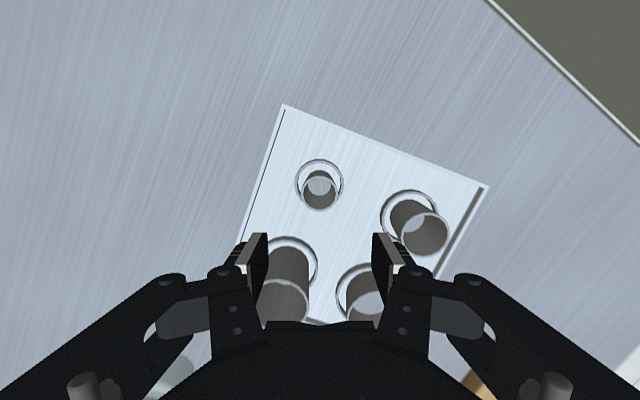

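View pics/scene9.png

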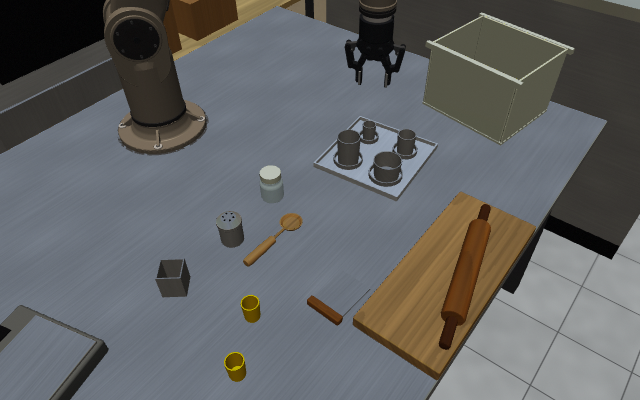

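All four moulds sit upright in their own collars (scene pixels: wide about (387,168), tall (348,148), medium (405,143), small (369,131)). The square mould (173,278), the dredger (230,228) and both yellow cups are where they started. Nothing is touching the robot, so I'm handing in.

Run:
```python
from h import *
workorder.hand_in();print(status.get_obs()['clock'])
```

```text
the job is handed in; nothing more can be done
the job is handed in; nothing more can be done
```

The four steel moulds stand upright, each in the collar of its own size, and the job was handed in at about 44.5 s. I drew the tall mould out of the wide one first, then seated tall, wide, medium and small in that order. The square mould, the dredger and both yellow cups were not touched.

- **Wrist camera:** in the last view of each mould its rim was within about 2 mm of its collar's centre, against 8 mm of play. Rim heights were 51, 79, 59 and 49 mm for wide, tall, medium and small. That fits moulds standing on the tray plate.
- **Scene and side cameras:** their last pictures agree that all four are seated. They differ from each other by up to 5 mm in position, as they did before I moved anything, so I relied on the wrist camera for placing.
- **Forces:** the force readings I saw stayed under about 7 N, and no check failed.

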